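Hang the hairbrush on the carousel rack

TASK

Turn the bathroom carousel rack until its one free hook, the teal one, stands over the teal mark on the front of the rack's foot. Then hang the pink hairbrush on that hook by the ring at the end of its handle, feeling for the hook's tip because it has been knocked a little to one side, so that it hangs freely in the crook of the hook with the hook still over the mark. The rack only stands loose on the ledge, so do not shove it along or tip it, and leave the other things where they are.

Things in the scene. Friction and masses are not known exactly. Their poses are not given: they have to be found in the camera images.
- rack: Freestanding carousel rack, 1.95 kg. Origin: centre of the underside of its round white foot (200 mm across, 14 mm thick), on the turning axis; z up; -x points to its front, where the teal mark is. A fixed 20 mm post carries a turning white crown (70 mm across, height 201 to 239 mm) with the hooks. It stands loose: roughly 7 N sideways at hook height tips it.
- crown (a joint): Angle of the crown about the rack's axis, rad, positive counter-clockwise from above; at any multiple of 2 pi the free hook is over the mark. Turns endlessly either way, light friction (0.1 N m), stays where left. Five hooks, 72 degrees apart: one free (teal), four steel ones with a comb, mirror, scrubber and scraper fixed on them, up to 45 mm to either side, all below height 230 mm.
- hook_seat (a point): Point on the centre line of the free teal hook's level part, 53 mm off the axis, height 216 mm, half-way between crown and bend; the brush should hang about here.
- hook_bend (a point): Bend of the free teal hook, on its centre line, 62 mm off the axis, height 217 mm. Hooks are 8 mm bars: almost level from the crown to the bend, then straight up and outward, 60 degrees from level, 52 mm to a 12 mm ball at the tip (26 mm farther out, 45 mm higher). This hook's upturned end has been knocked stiffly askew: its tip is up to 15 mm to either side of true, by an unknown amount.
- front_mark (a point): Point on the teal mark (46 mm long, pointing outward) on the front of the rack's foot, 62 mm off the axis, height 15 mm; hook_bend is to stand straight above it.
- brush_grip (a point): Pink hairbrush, 201 mm long, 90 to 140 g, lying on its bristles. Point at mid-thickness of the handle, 26 mm above the ledge, 48 mm from the ring's centre. x points along the handle to the ring, z away from the bristles. Handle 16 mm wide (y), 12 mm thick, from 46 mm behind this point to 29 mm ahead. Behind it the head: 85 x 56 x 12 mm, 20 mm of bristles below. Balances about 55 mm behind this point.
- brush_ring (a point): Centre of the ring at the end of the hairbrush's handle, in the middle of its hole; same axes as brush_grip. The hole is 20 mm across, the ring 44 mm outside and 12 mm thick; the hole's axis is the brush's z axis.
- swab_box: Bystander: clear lidded box, 94 x 94 x 92 mm, on the top tier of the grey stacking trays (190 x 260 x 305 mm); origin under its centre.
- pill_tin: Bystander: round aluminium tin, 66 mm across, 22 mm high, in the lowest tray; origin under its centre.
- tumbler: Bystander: glass tumbler, 66 mm across, 85 mm high, in the lowest tray; origin under its centre.
- pot: Bystander: white pot with metal lid, 60 mm across, 55 mm high, in the middle tray; origin under its centre.
- lotion: Bystander: green bottle, 60 mm across, 170 mm high; origin under its centre.
- mug: Bystander: blue mug, 76 mm across, 90 mm high, handle to its +y; origin under its centre.
- soap_dish: Bystander: white dish with soap, 120 x 85 mm, 28 mm high; origin under its centre.
- jar: Bystander: amber jar, 68 mm across, 70 mm high; origin under its centre.
There are look-alikes about, which are no part of the job. What is meant by the part that bears brush_grip is not black, and is the smaller of those in its own colour.

How it is judged:
By the outcome, as a careful person would: the job done as asked, in the order asked, and still so for the second after the job is handed in, with the robot touching nothing.
It also fails if it takes over 72 s, if anything falls off the work surface, if the arm or the gripper's body presses on something with over 40 N, if the wrist force passes 120 N, or if a joint passes its speed limit or range.

ROBOT

A 6-joint arm with a two-finger parallel gripper is mounted at the origin on the work surface. World frame = base frame: x ahead of the robot, y to its left, z up, the work surface at z = 0. Lengths are in m, angles in rad, forces in N, time in s.
With the tool pointing down it reaches from about 0.375 to 0.975 m from the base axis. Payload 3.8 kg.
Tool frame: the origin (TCP) lies between the finger pads; the fingertips stand 17 mm ahead of it and the grasp point (between the pads) lies 2 mm behind it; y points along the fingers, z is the direction in which the jaws open and shut, and the axes are right-handed (so a half turn about y gives the same grasp; the last joint's range is limited). The gripper opens to 85 mm and grips with 20 to 120 N. Pads are 22 mm wide; open, the fingers measure 114 mm over their backs; the gripper's body (76 mm by 85 mm) begins 54 mm behind the grasp point. The pads swing forward as they close: fully open they stand 13 mm farther back than shut.
Start: joints at [-1.194, 0.264, 1.604, -0, 1.274, -0.037], TCP at [0.271, -0.618, 0.248] pointing down, gripper open.
Joint ranges: [-2.63, 2.63], [-0.94, 2.18], [0.31, 2.57], [-1.31, 4.45], [0, 2.66], [-2.55, 2.55]. Speed limits (rad/s): [2.57, 2.57, 3.14, 3.14, 3.14, 3.14].

INTERFACE

Orientations are given as a rotation vector (axis times angle).
In Python, from workcell import bot, eyes, nets gives the robot as it stands. The module is installed in compiled form; this text tells all that it offers.
- The arm moves only by the tool jog_arm, never from a script. Its arguments are lists of equal length, an entry for each row: "turn": the turn, a rotation vector about the tool's x, y, z in rad, a list of three; "slide": the shift along the tool's x, y, z in mm, a list of three; "grip": the opening in per cent of the stroke, from 0 (shut) to 100 (fully open). A call has 1 to 5 rows; each row shifts and turns the commanded pose from where the row before left it, along the tool's axes as they then stand; what a row does not reach is not made up. A row lasts 1/10 s, in which the tool goes at most 50 mm and 8.59 degrees, less where a joint would pass 70% of its speed; a pose out of reach is approached as far as the arm can. A call with a gripper value outside its range is refused whole. The fingers move at their own pace and stop on an object; "newtons" is the grip in N (left out, the last holds). Time passes only in rows, so rows that do not move let the fingers close. It gives the time, the measured TCP pose, the force and the opening at its end, in the units of the state.
- bot.read_state(): the state, without advancing time (a new reading comes with each control period).
- eyes.read_camera(name): name is "side" or "top"; returns a dict with "img" (400x640x3 uint8, red, green, blue), "depth" (400x640 float32, m along the optical axis (not along the pixel's ray), 0 where there is no reading), "intrinsics" (3x3 intrinsics, pixels), "position" and "rotation" of the camera in the world. Camera axes: x right, y down, z forward; pixel columns grow to the right and rows downward; lengths in m; the calibration is good to about 2 mm. A picture is of the moment at which its call begins.
- bot.finish_job(): hands the job in, once; it reports no verdict.
Trained networks look in a picture, given as the dict that the camera call returned (one of the last four; its "shot" number tells which), for a name from the list of things; names that differ only in an ending like _2 or _b are one class to them, and where a whole thing is asked for, a point or a joint stands for the part that bears it (a point fixed in the world has none). Each returns a list of dicts, best first, with "conf" (0 to 1); they miss things now and then, are a little off and sometimes report something else, mostly with a low value. They report only what shows in the picture. A call takes as long as a camera call. They do not tell look-alikes from the thing itself.
- nets.search_frame(thing, picture): "xyz" ([x, y, z] in m, in the coordinates of the camera as it stood for that picture, good to about 4 mm: the middle of the surface that is visible of it).
The state is a dict: "time": time; "q": joint angles; "joint_vel": joint speeds; "joint_torque": joint torques, N m; "tool_pos": TCP position; "tcp_rot": TCP orientation; "wrist_force": force on the tool from outside, world axes, zero at the start; "torque": the same for the moment, N m; "width": opening from 0.0 (shut) to 1.0 (fully open).
Only numpy, scipy, OpenCV 4.12 (cv2) and the standard library are available. Lean on these libraries where they do the work, as an engineer would, in place of code of your own. Each camera call takes 0.05 s, during which the arm holds its last target.

## Working session

There is one attempt and no reset: what is moved stays moved. The work goes in short steps, Python scripts to look and compute and a tool call to move; the robot and the scene stay as the last step left them, time stands still between calls to the robot, and variables do not carry over. Pictures are saved under pics/ and viewed, and the job is handed in when it is done.

Besides the shell and the picture viewer there is one more tool, called as a command line: name --argument value ..., lists and objects as JSON in quotes. jog_arm: Moves the arm, as the interface text tells. Its arguments: {"type":"object","properties":{"turn":{"type":"array"},"slide":{"type":"array"},"grip":{"type":"array"},"newtons":{"type":"number"}},"required":["turn","slide","grip"]}

```bash
mkdir -p pics
cat > h.py <<'E'
import numpy as np, cv2
from workcell import bot, eyes, nets
from scipy.spatial.transform import Rotation as R
def world(p,c): return np.array(c["rotation"])@np.array(p)+np.array(c["position"])
def cam(n,f=None):
    c=eyes.read_camera(n)
    if f: cv2.imwrite('pics/'+f,cv2.cvtColor(c["img"],cv2.COLOR_RGB2BGR))
    return c
def px(c,u,v,d=None):
    K=np.array(c["intrinsics"]); d=c["depth"][v,u] if d is None else d
    return world([(u-K[0,2])/K[0,0]*d,(v-K[1,2])/K[1,1]*d,d],c)
def proj(c,p):
    K=np.array(c["intrinsics"]); q=np.array(c["rotation"]).T@(np.array(p)-np.array(c["position"]))
    return (K@q/q[2])[:2]
E
python3 - <<'E'
from h import *
s=bot.read_state(); print({k:np.round(v,3) for k,v in s.items()})
print(np.round(R.from_rotvec(s["tcp_rot"]).as_matrix(),2))
for n in("side","top"):
    c=cam(n,n+"0.png"); print(n,np.round(c["position"],3),np.round(c["rotation"],3),c["intrinsics"])
    for t in("rack","crown","hook_bend","hook_seat","front_mark","brush_grip","brush_ring"):
        try:
            print(t,[(np.round(world(d["xyz"],c),3),round(d["conf"],2),np.round(proj(c,world(d["xyz"],c)))) for d in nets.search_frame(t,c)[:4]])
        except Exception as e: print(t,e)
E
```

```text
{'time': np.float64(0.0), 'q': array([-1.194,  0.265,  1.605, -0.   ,  1.274, -0.037]), 'joint_vel': array([ 0.001, -0.001,  0.001, -0.001, -0.002, -0.002]), 'joint_torque': array([-4.0000e-03, -5.1512e+01, -3.6731e+01, -0.0000e+00,  1.3000e-02,
        0.0000e+00]), 'tool_pos': array([ 0.271, -0.617,  0.247]), 'tcp_rot': array([-0.419,  1.996, -1.991]), 'wrist_force': array([-0.719, -0.001, -0.079]), 'torque': array([-0.052, -0.007,  0.034]), 'width': np.float64(0.996)}
[[-0.92 -0.    0.4 ]
 [-0.4   0.   -0.92]
 [-0.   -1.   -0.  ]]
side [-0.363  0.299  1.13 ] [-1.46   2.123 -0.829] [[450.93876678   0.         311.35780295]
 [  0.         450.93876678 198.81043865]
 [  0.           0.           1.        ]]
rack matmul: Input operand 1 does not have enough dimensions (has 0, gufunc core with signature (n?,k),(k,m?)->(n?,m?) requires 1)
crown matmul: Input operand 1 does not have enough dimensions (has 0, gufunc core with signature (n?,k),(k,m?)->(n?,m?) requires 1)
hook_bend matmul: Input operand 1 does not have enough dimensions (has 0, gufunc core with signature (n?,k),(k,m?)->(n?
[... 986 characters left out ...]
?,m?) requires 1)
hook_bend matmul: Input operand 1 does not have enough dimensions (has 0, gufunc core with signature (n?,k),(k,m?)->(n?,m?) requires 1)
hook_seat matmul: Input operand 1 does not have enough dimensions (has 0, gufunc core with signature (n?,k),(k,m?)->(n?,m?) requires 1)
front_mark matmul: Input operand 1 does not have enough dimensions (has 0, gufunc core with signature (n?,k),(k,m?)->(n?,m?) requires 1)
brush_grip matmul: Input operand 1 does not have enough dimensions (has 0, gufunc core with signature (n?,k),(k,m?)->(n?,m?) requires 1)
brush_ring matmul: Input operand 1 does not have enough dimensions (has 0, gufunc core with signature (n?,k),(k,m?)->(n?,m?) requires 1)
```

```bash
sed -i 's/np.array(c\["rotation"\])/RM(c)/' h.py; sed -i 's/^def world/def RM(c): return R.from_rotvec(np.array(c["rotation"])).as_matrix()\ndef world/' h.py
python3 - <<'E'
from h import *
for n in("side","top"):
    c=cam(n,n+"1.png"); print(n,np.round(RM(c),3))
    for t in("rack","crown","hook_bend","hook_seat","front_mark","brush_grip","brush_ring"):
            print(t,[(np.round(world(d["xyz"],c),3),round(d["conf"],2),np.round(proj(c,world(d["xyz"],c)))) for d in nets.search_frame(t,c)[:4]])
E
```

```text
side [[-0.352 -0.678  0.646]
 [-0.936  0.266 -0.231]
 [-0.015 -0.686 -0.728]]
rack [(array([0.59 , 0.099, 0.055]), 0.93, array([270., 211.]))]
crown [(array([0.587, 0.101, 0.192]), 0.96, array([266., 181.])), (array([0.565, 0.539, 0.148]), 0.55, array([119., 238.])), (array([ 0.47 , -0.532,  0.055]), 0.35, array([461., 185.]))]
hook_bend [(array([0.592, 0.102, 0.187]), 0.96, array([266., 181.]))]
hook_seat [(array([0.589, 0.105, 0.189]), 0.65, array([265., 181.]))]
front_mark [(array([0.59 , 0.097, 0.052]), 0.57, array([271., 211.]))]
brush_grip [(array([ 0.275, -0.517,  0.042]), 0.59, array([491., 230.])), (array([0.327, 0.095, 0.035]), 0.55, array([299., 279.]))]
brush_ring [(array([0.324, 0.099, 0.031]), 0.95, array([298., 281.])), (array([ 0.274, -0.515,  0.047]), 0.86, array([492., 230.])), (array([ 0.397, -0.261,  0.033]), 0.64, array([398., 227.])), (array([0.533, 0.399, 0.022]), 0.3, array([182., 258.]))]
top [[ 0.015 -0.99   0.14 ]
 [-1.    -0.016 -0.01 ]
 [ 0.012 -0.14  -0.99 ]]
rack [(array([0.595, 0.089, 0.01 ]), 0.9, array([287., 176.]))]
crown [(array([0.602, 0.093, 0.221]), 0.63, array([282., 161.]))]
hook_bend [(array([0.6  , 0.094, 0.221]), 0.97, array([282., 161.]))]
hook_seat [(array([0.602, 0.092, 0.222]), 0.85, array([282., 161.]))]
front_mark [(array([0.602, 0.091, 0.013]), 0.69, array([287., 174.]))]
brush_grip [(array([0.334, 0.086, 0.038]), 0.8, array([286., 256.])), (array([ 0.285, -0.52 ,  0.043]), 0.61, array([477., 274.])), (array([ 0.418, -0.243,  0.031]), 0.57, array([389., 231.]))]
brush_ring [(array([ 0.287, -0.524,  0.044]), 0.86, array([478., 273.])), (array([ 0.417, -0.242,  0.031]), 0.78, array([389., 231.])), (array([0.336, 0.085, 0.036]), 0.77, array([286., 255.])), (array([ 0.482, -0.532,  0.069]), 0.31, array([481., 211.]))]
```

View pics/side0.png

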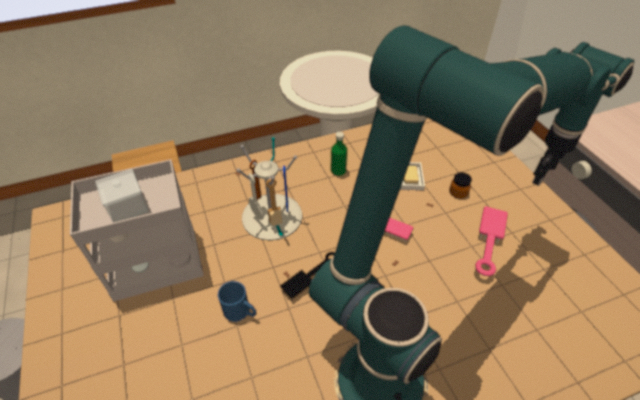

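View pics/top0.png

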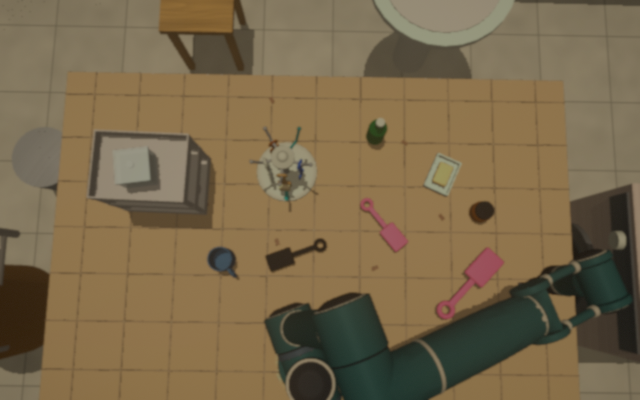

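Run:
```python
from h import *
import numpy as np
a=cv2.imread('pics/top0.png'); b=cv2.imread('pics/side0.png')
x=cv2.resize(a[115:215,240:340],(400,400),interpolation=cv2.INTER_CUBIC)
y=cv2.resize(b[125:245,215:335],(400,400),interpolation=cv2.INTER_CUBIC)
z=cv2.resize(a[190:260,350:420],(400,400),interpolation=cv2.INTER_CUBIC)
cv2.imwrite('pics/z1.png',np.hstack([x,y]));cv2.imwrite('pics/z2.png',z)
```

```text
(no output)
```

View pics/z1.png

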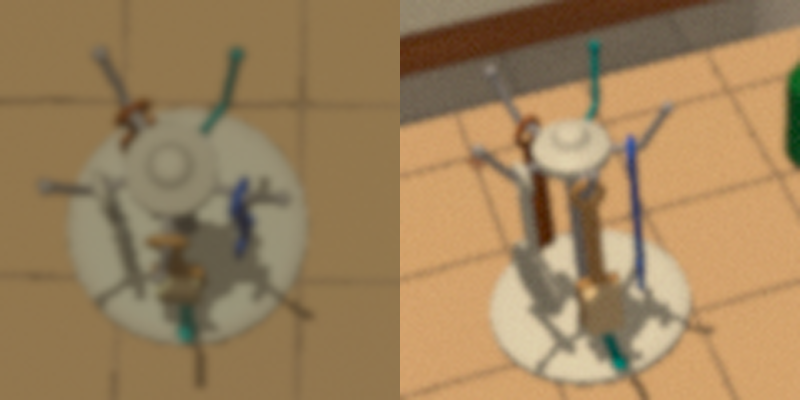

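View pics/z2.png

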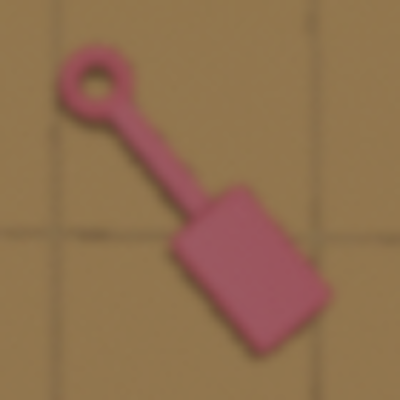

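```bash
cat >> h.py <<'E'
def ray(c,u,v,z):
    K=np.array(c["intrinsics"]); d=RM(c)@np.array([(u-K[0,2])/K[0,0],(v-K[1,2])/K[1,1],1]); p=np.array(c["position"]); return p+d*(z-p[2])/d[2]
E
python3 - <<'E'
from h import *
c=cam("top"); s=cam("side"); r=lambda *a:np.round(ray(*a),4)
print("foot L/R edges z.014", r(c,240+68/4,115+225/4,.014), r(c,240+307/4,115+225/4,.014)," bottom",r(c,286.5,115+344/4,.014))
print("mark", r(c,286.75,197,.014), r(c,286.3,192.5,.014))
print("crown top", r(c,240+172/4,115+165/4,.245))
print("bend", r(c,295.5,142,.217),"tip",r(c,299.25,128.25,.262))
sp=lambda u,v,z:r(s,215+(u-400)*.3,125+v*.3,z)
print("side: tip",sp(594,47,.262),"bend",sp(592,108,.217),"crown",sp(572,133,.245))
print("side foot", sp(490,305,.014),sp(692,300,.014),sp(592,382,.014),"mark end",sp(621,367,.015))
for (u,v) in((307,60),(305,61)):pass
# brush
zb=lambda u,v,z:r(c,350+u*.175,190+v*.175,z)
print("ring",zb(96,84,.032),"grip line",zb(150,150,.032),"head corners",[zb(*q,.032) for q in((240,185),(172,240),(332,295),(265,355))])
# pink mask
hsv=cv2.cvtColor(c["img"],cv2.COLOR_RGB2HSV); m=((hsv[...,0]>165)|(hsv[...,0]<5))&(hsv[...,1]>110)
m[:190]=0;m[260:]=0;m[:,:350]=0;m[:,425:]=0
n,l,st,ce=cv2.connectedComponentsWithStats(m.astype(np.uint8)); print(st,ce)
vv,uu=np.where(m); P=np.array([px(c,u,v) for u,v in zip(uu,vv)]); print("heights",np.percentile(P[:,2],[5,50,95]))
for t in("mug","lotion","jar","soap_dish","swab_box"):
  print(t,[(np.round(world(d["xyz"],c),3),round(d["conf"],2)) for d in nets.search_frame(t,c)[:1]])
E
```

```text
foot L/R edges z.014 [0.61   0.1896 0.014 ] [ 0.6133 -0.0076  0.014 ]  bottom [0.5124 0.0899 0.014 ]
mark [0.5257 0.0894 0.014 ] [0.5406 0.0912 0.014 ]
crown top [0.6092 0.0888 0.245 ]
bend [0.6589 0.0553 0.217 ] tip [0.6876 0.0434 0.262 ]
side: tip [0.6821 0.0438 0.262 ] bend [0.653  0.0584 0.217 ] crown [0.5969 0.0917 0.245 ]
side foot [0.636  0.1855 0.014 ] [ 0.5695 -0.0025  0.014 ] [0.5073 0.1201 0.014 ] mark end [0.5137 0.0892 0.015 ]
ring [ 0.502  -0.1718  0.032 ] grip line [ 0.4648 -0.2025  0.032 ] head corners [array([ 0.4457, -0.2534,  0.032 ]), array([ 0.414 , -0.2149,  0.032 ]), array([ 0.3844, -0.305 ,  0.032 ]), array([ 0.3502, -0.267 ,  0.032 ])]
[[     0      0    640    400 255408]
 [   361    198     47     54    592]] [[319.34402211 199.43140387]
 [386.79391892 229.09459459]]
heights [0.02201602 0.03103456 0.03761686]
mug [(array([0.318, 0.292, 0.024]), 0.91)]
lotion [(array([ 0.723, -0.197,  0.114]), 0.85)]
jar [(array([ 0.481, -0.532,  0.069]), 0.97)]
soap_dish [(array([ 0.612, -0.423,  0.021]), 0.75)]
swab_box [(array([0.555, 0.473, 0.347]), 0.75)]
```

```bash
cat >> h.py <<'E'
import json
def st():
    s=bot.read_state(); open('log.txt','a').write(json.dumps({k:np.array(s[k]).tolist() for k in("q","tool_pos","tcp_rot")})+"\n"); return s
def show():
    s=st(); M=R.from_rotvec(s["tcp_rot"]).as_matrix()
    print("t",round(float(s["time"]),2),"q",np.round(s["q"],3),"p",np.round(s["tool_pos"],4),"F",np.round(s["wrist_force"],2),"w",round(float(s["width"]),3)); print("M",np.round(M,3).tolist()); return s,M
def to(p):
    s,M=show(); d=M.T@(np.array(p)-s["tool_pos"])*1000; print("slide mm",np.round(d,1),"n50",round(np.linalg.norm(d)/50,1))
E
python3 - <<'E'
from h import *
to([.678,.047,.35])
E
```

```text
t 1.95 q [-1.194  0.264  1.604  0.     1.274 -0.037] p [ 0.2714 -0.618   0.2483] F [-0.27  0.24  0.05] w 1.002
M [[-0.916, 0.0, 0.402], [-0.402, -0.0, -0.916], [-0.0, -1.0, 0.0]]
slide mm [-639.7 -101.7 -445.4] n50 15.7
```

jog_arm --turn '[[0,0,0],[0,0,0],[0,0,0],[0,0,0],[0,0,0]]' --slide '[[-20,-40,-20],[-38,-15,-26],[-38,-15,-26],[-38,-15,-26],[-38,-15,-26]]' --grip '[60,60,60,60,60]'

```text
time: 2.45
tool_pos: [0.3796, -0.4338, 0.3491]
tcp_rot: [-0.417, 1.993, -1.994]
wrist_force: [1.2, 0.4, 0.4]
width: 0.605
```

jog_arm --turn '[[0,0,0],[0,0,0],[0,0,0],[0,0,0],[0,0,0]]' --slide '[[-38,0,-26],[-38,0,-26],[-38,0,-26],[-38,0,-26],[-38,0,-26]]' --grip '[60,60,60,60,60]'

```text
time: 2.95
tool_pos: [0.5014, -0.2382, 0.3486]
tcp_rot: [-0.418, 1.993, -1.994]
wrist_force: [1.0, 0.0, -0.1]
width: 0.601
```

jog_arm --turn '[[0,0,0],[0,0,0],[0,0,0],[0,0,0],[0,0,0]]' --slide '[[-38,0,-26],[-38,0,-26],[-38,0,-26],[-38,0,-26],[-38,0,-26]]' --grip '[60,60,60,60,60]'

```text
time: 3.45
tool_pos: [0.6232, -0.0427, 0.3485]
tcp_rot: [-0.418, 1.993, -1.993]
wrist_force: [0.1, -0.8, 0.8]
width: 0.602
```

Run:
```python
from h import *
to([.678,.047,.34])
```

```text
t 3.45 q [-0.108  0.124  1.587 -0.     1.43   1.049] p [ 0.6232 -0.0427  0.3485] F [ 0.11 -0.82  0.77] w 0.602
M [[-0.916, 0.001, 0.402], [-0.402, -0.0, -0.916], [-0.0, -1.0, 0.0]]
slide mm [-86.3   8.6 -60.1] n50 2.1
```

jog_arm --turn '[[0,0,0],[0,0,0],[0,-0.15,0],[0,-0.15,0],[0,-0.15,0]]' --slide '[[-43,0,-30],[-43,0,-30],[0,0,0],[0,0,0],[0,0,0]]' --grip '[60,60,60,60,60]'

```text
time: 3.95
tool_pos: [0.6747, 0.0418, 0.3478]
tcp_rot: [-0.793, 1.703, -1.703]
wrist_force: [0.2, -0.2, -0.3]
width: 0.6
```

jog_arm --turn '[[0,-0.15,0],[0,-0.15,0],[0,-0.15,0],[0,-0.15,0],[0,-0.15,0]]' --slide '[[0,0,0],[0,0,0],[0,0,0],[0,0,0],[0,0,0]]' --grip '[60,60,60,60,60]'

```text
time: 4.45
tool_pos: [0.6745, 0.0409, 0.3483]
tcp_rot: [-1.232, 1.173, -1.173]
wrist_force: [0.3, 0.2, -0.2]
width: 0.601
```

jog_arm --turn '[[0,-0.15,0],[0,-0.15,0],[0,-0.15,0],[0,-0.15,0],[0,-0.15,0]]' --slide '[[0,0,0],[0,0,0],[0,0,0],[0,0,0],[0,0,0]]' --grip '[60,60,60,60,60]'

```text
time: 4.95
tool_pos: [0.6745, 0.0409, 0.3483]
tcp_rot: [-1.485, 0.603, -0.603]
wrist_force: [0.7, -0.6, -0.2]
width: 0.599
```

Run:
```python
from h import *
to([.678,.047,.253])
c=cam("top","t2.png"); s=cam("side","s2.png")
a=c["img"][90:240,220:370];b=s["img"][100:250,190:340]
cv2.imwrite('pics/z3.png',cv2.resize(np.hstack([a,b])[...,::-1],(800,400),interpolation=cv2.INTER_CUBIC))
```

```text
t 4.95 q [ 0.024  0.224  1.472 -0.     1.446 -0.775] p [0.6745 0.0409 0.3483] F [ 0.72 -0.64 -0.23] w 0.599
M [[0.717, -0.0, 0.697], [-0.697, -0.0, 0.717], [-0.0, -1.0, -0.0]]
slide mm [-1.8 95.3  6.8] n50 1.9
```

View pics/z3.png

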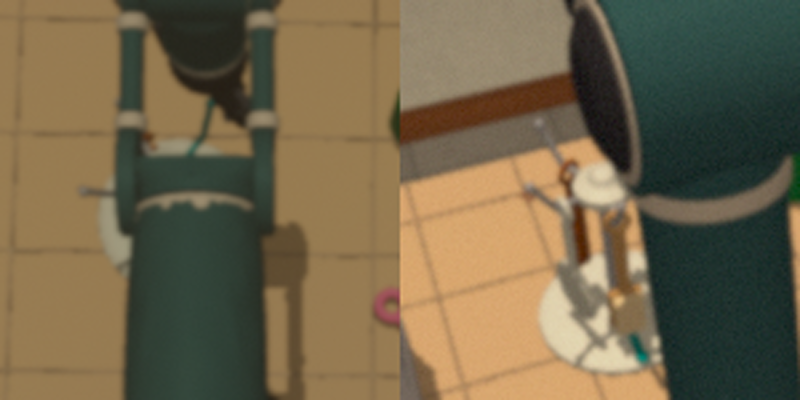

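jog_arm --turn '[[0,-0.15,0],[0,0,0],[0,0,0],[0,0,0]]' --slide '[[0,0,6],[0,35,0],[0,35,0],[0,25,0]]' --grip '[60,60,60,60]'

```text
time: 5.45
tool_pos: [0.6779, 0.0452, 0.2508]
tcp_rot: [-1.514, 0.496, -0.493]
wrist_force: [-0.5, 0.1, -0.1]
width: 0.6
```

Run:
```python
from h import *
to([.678,.047,.253])
c=cam("top","t3.png")
a=c["img"][90:240,220:370]
cv2.imwrite('pics/z4.png',cv2.resize(a[...,::-1],(500,500),interpolation=cv2.INTER_CUBIC))
```

```text
t 5.45 q [ 0.03   0.272  1.589  0.     1.283 -0.909] p [0.6779 0.0452 0.2508] F [-0.45  0.11 -0.08] w 0.6
M [[0.807, -0.002, 0.591], [-0.591, -0.0, 0.807], [-0.002, -1.0, -0.001]]
slide mm [-1.  -2.2  1.6] n50 0.1
```

View pics/z4.png

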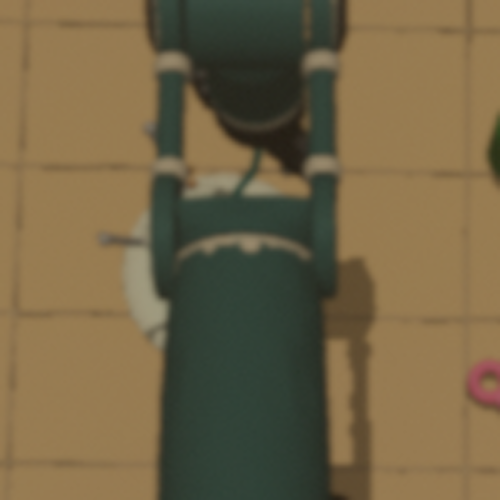

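jog_arm --turn '[[0,0,0],[0,0,0],[0,0.1,0],[0,0.1,0],[0,0.1,0]]' --slide '[[0,0,0],[0,0,0],[-0.4,0,-8.2],[-0.4,0,-8.2],[-0.4,0,-8.2]]' --grip '[40,40,40,40,40]' --newtons 20

```text
time: 6.0
tool_pos: [0.6632, 0.0278, 0.2565]
tcp_rot: [-1.442, 0.724, -0.731]
wrist_force: [0.5, 1.6, 0.1]
width: 0.402
```

jog_arm --turn '[[0,0.1,0],[0,0.1,0],[0,0.1,0],[0,0.1,0],[0,0.1,0]]' --slide '[[-0.4,0,-8.2],[-0.4,0,-8.2],[-0.4,0,-8.2],[-0.4,0,-8.2],[-0.4,0,-8.2]]' --grip '[40,40,40,40,40]'

```text
time: 6.5
tool_pos: [0.6257, 0.012, 0.2567]
tcp_rot: [-1.267, 1.103, -1.11]
wrist_force: [0.4, 1.0, -0.9]
width: 0.403
```

Run:
```python
from h import *
s,M=show(); p=s["tool_pos"]-np.array([.610,.091,0]); print(np.hypot(*p[:2]),np.degrees(np.arctan2(p[1],p[0])), np.degrees(np.arctan2(M[1,0],M[0,0])))
c=cam("top","t4.png"); s=cam("side","s4.png")
a=c["img"][90:240,220:370];b=s["img"][100:250,190:340]
cv2.imwrite('pics/z5.png',cv2.resize(np.hstack([a,b])[...,::-1],(800,400),interpolation=cv2.INTER_CUBIC))
```

```text
t 6.5 q [-0.021  0.163  1.71   0.     1.263 -0.158] p [0.6257 0.012  0.2567] F [ 0.43  1.03 -0.87] w 0.403
M [[0.137, 0.006, 0.991], [-0.991, 0.0, 0.137], [0.001, -1.0, 0.006]]
0.08055387986867832 -78.77309784047463 -82.11779782453037
```

View pics/z5.png

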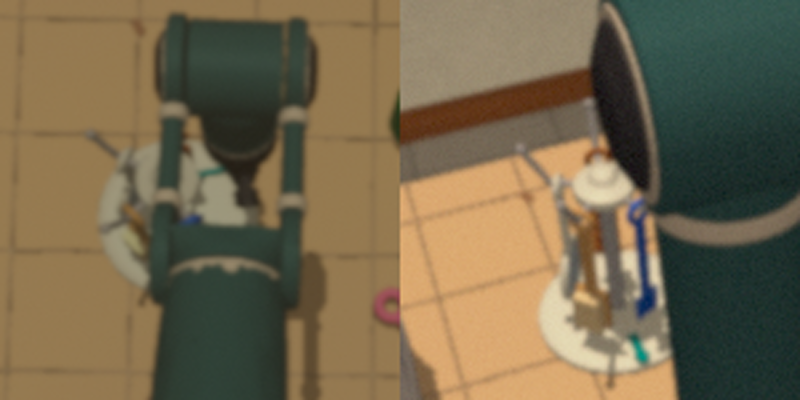

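jog_arm --turn '[[0,0.1,0],[0,0.1,0],[0,0.1,0],[0,0.1,0],[0,0.1,0]]' --slide '[[-0.4,1,-8.2],[-0.4,1,-8.2],[-0.4,1,-8.2],[-0.4,0,-8.2],[-0.4,0,-8.2]]' --grip '[40,40,40,40,40]'

```text
time: 7.1
tool_pos: [0.5854, 0.0161, 0.253]
tcp_rot: [-1.013, 1.465, -1.471]
wrist_force: [1.9, -0.5, 1.0]
width: 0.402
```

jog_arm --turn '[[0,0.1,0],[0,0.1,0],[0,0.1,0],[0,0.1,0],[0,0.1,0]]' --slide '[[-0.4,0,-8.2],[-0.4,0,-8.2],[-0.4,0,-8.2],[-0.4,0,-8.2],[-0.4,0,-8.2]]' --grip '[40,40,40,40,40]'

```text
time: 7.6
tool_pos: [0.5518, 0.0391, 0.253]
tcp_rot: [-0.667, 1.804, -1.809]
wrist_force: [0.7, -1.1, 0.6]
width: 0.398
```

jog_arm --turn '[[0,0.1,0],[0,0.1,0],[0,0.1,0],[0,0.1,0],[0,0.1,0]]' --slide '[[-0.4,0,-8.2],[-0.4,0,-8.2],[-0.4,0,-8.2],[-0.4,0,-8.2],[-0.4,0,-8.2]]' --grip '[40,40,40,40,40]'

```text
time: 8.1
tool_pos: [0.5333, 0.0757, 0.2528]
tcp_rot: [-0.22, 2.107, -2.109]
wrist_force: [0.3, -1.5, 0.9]
width: 0.401
```

Run:
```python
from h import *
s,M=show(); p=s["tool_pos"]-np.array([.610,.091,0]); print(np.hypot(*p[:2]),np.degrees(np.arctan2(p[1],p[0])), np.degrees(np.arctan2(M[1,0],M[0,0])))
c=cam("top","t5.png"); s=cam("side","s5.png")
a=c["img"][90:240,220:370];b=s["img"][100:250,190:340]
cv2.imwrite('pics/z6.png',cv2.resize(np.hstack([a,b])[...,::-1],(800,400),interpolation=cv2.INTER_CUBIC))
```

```text
t 8.1 q [ 9.500e-02  0.000e+00  1.892e+00 -1.000e-03  1.245e+00  1.455e+00] p [0.5333 0.0757 0.2528] F [ 0.28 -1.45  0.88] w 0.401
M [[-0.978, 0.004, 0.21], [-0.21, -0.001, -0.978], [-0.004, -1.0, 0.002]]
0.07817832770687702 -168.73718033638428 -167.87634387542062
```

View pics/z6.png

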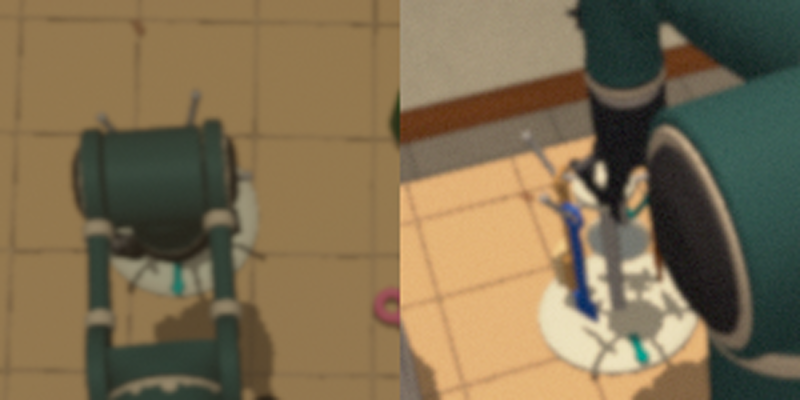

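Run:
```python
from h import *
c=cam("top")
for u,v in((293.1,125.6),(258.6,135)):
    p=ray(c,u,v,.262); print(p, np.degrees(np.arctan2(p[1]-.091,p[0]-.610)),np.hypot(p[1]-.091,p[0]-.610))
```

```text
[0.69509989 0.06109849 0.262     ] -19.359925024009158 0.09020028320124161
[0.66580153 0.15841098 0.262     ] 50.38268679569365 0.08751028963002346
```

jog_arm --turn '[[0,0.1,0],[0,0.1,0],[0,0.06,0],[0,0,0]]' --slide '[[-0.4,0,-8.2],[-0.4,0,-8.2],[-0.2,0,-4.9],[0,0,0]]' --grip '[40,40,40,40]'

```text
time: 8.65
tool_pos: [0.5309, 0.0971, 0.2512]
tcp_rot: [-0.049, -2.201, 2.2]
wrist_force: [-0.1, 0.4, -0.7]
width: 0.399
```

jog_arm --turn '[[0,0,0],[0,0,0],[0,0,0],[0,0,0],[0,0,0]]' --slide '[[0,0,5],[0,-30,0],[0,-40,0],[0,0,49],[0,0,49]]' --grip '[50,60,60,60,60]'

```text
time: 9.15
tool_pos: [0.5265, -0.0066, 0.3228]
tcp_rot: [-0.049, -2.203, 2.204]
wrist_force: [-0.1, -0.2, -0.1]
width: 0.599
```

jog_arm --turn '[[0,0,0],[0,0,0],[0,0,0],[0,0,0]]' --slide '[[0,0,49],[0,0,49],[0,0,49],[0,0,0]]' --grip '[60,60,60,60]'

```text
time: 9.55
tool_pos: [0.5177, -0.1589, 0.3203]
tcp_rot: [-0.055, -2.193, 2.199]
wrist_force: [-0.0, 0.9, 0.3]
width: 0.602
```

Run:
```python
from h import *
s,M=show()
c=cam("top","t6.png"); s=cam("side","s6.png")
a=c["img"][115:215,240:340];b=s["img"][125:245,215:335]
f=lambda i:cv2.resize(i[...,::-1],(400,400),interpolation=cv2.INTER_CUBIC)
cv2.imwrite('pics/z7.png',np.hstack([f(a),f(b)]))
```

```text
t 9.55 q [-0.342 -0.028  1.796 -0.003  1.372  1.28 ] p [ 0.5177 -0.1589  0.3203] F [-0.04  0.88  0.27] w 0.602
M [[-0.999, -0.0, -0.051], [0.051, -0.003, -0.999], [0.0, -1.0, 0.003]]
```

View pics/z7.png

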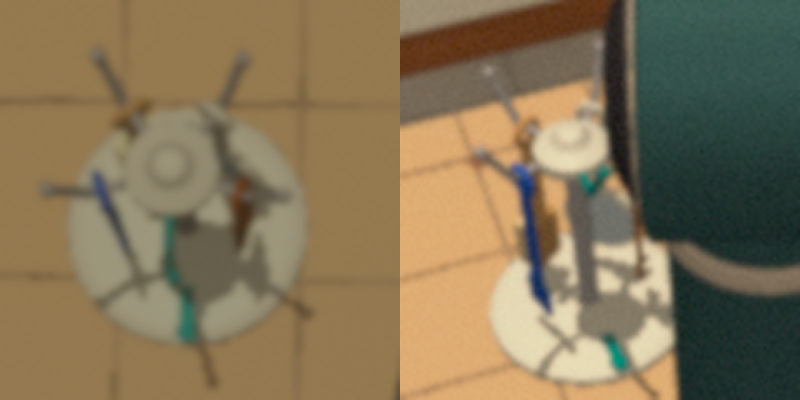

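Run:
```python
from h import *
a=cv2.imread('pics/t6.png')
z=lambda u,v,w:cv2.resize(a[v:v+w,u:u+w],(400,400),interpolation=cv2.INTER_CUBIC)
cv2.imwrite('pics/z8.png',np.hstack([z(250,155,60),z(245,120,70)]))
c=cam("top")
hsv=cv2.cvtColor(c["img"],cv2.COLOR_RGB2HSV)
m=(hsv[...,0]>75)&(hsv[...,0]<98)&(hsv[...,1]>110); m[:150]=0;m[215:]=0;m[:,:250]=0;m[:,320:]=0
for v in range(150,215):
    u=np.where(m[v])[0]
    if len(u): print(v,u.min(),u.max(),round(u.mean(),1))
```

```text
183 283 283 283.0
184 283 283 283.0
191 286 287 286.5
192 286 287 286.5
193 286 287 286.5
194 286 287 286.5
195 286 287 286.5
196 286 287 286.5
197 285 287 286.0
198 286 287 286.5
```

View pics/z8.png

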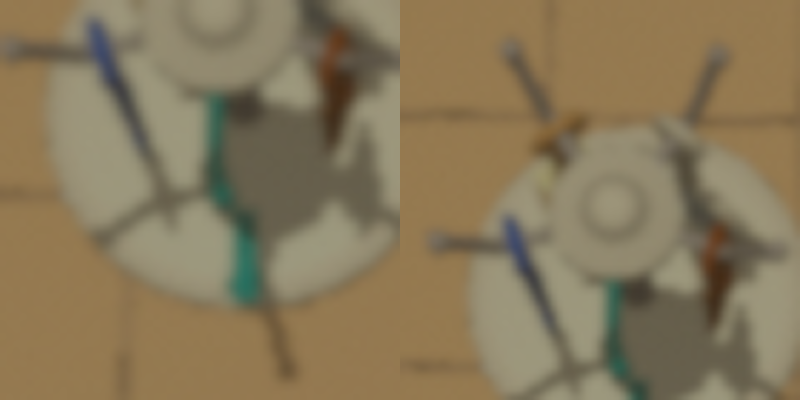

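```bash
cat > fit.py <<'E'
from h import *
from scipy.optimize import least_squares
def fit(c,tips,bend,tip,mark,crown,foot=None):
    T=np.array([ray(c,*t,.262)[:2] for t in tips]); ks=np.array([3,2,4,1]) # left-top, right-top, left, right
    f=lambda p:np.concatenate([(T-(p[:2]+.088*np.c_[np.cos(p[2]+ks*2*np.pi/5),np.sin(p[2]+ks*2*np.pi/5)])).ravel()])
    r=least_squares(f,[.61,.091,np.pi]); print("axis,hook az",r.x[:2],np.degrees(r.x[2]),"res mm",np.round(r.fun*1000,1))
    print("bend",ray(c,*bend,.217),"tip",ray(c,*tip,.262),"mark",ray(c,*mark,.015),"crown",ray(c,*crown,.245))
    return r.x
E
python3 - <<'E'
from fit import *
c=cam("top")
x=fit(c,[(264.4,128.2),(300.5,129.3),(251.5,162),(311.85,163.75)],(282.1,182.7),(286.7,190),(286.75,198.5),(282.1,156.5))
# foot circle points on edge: left crop
pts=[(46,115),(60,190),(100,245),(175,298),(245,306),(330,282)]
from scipy.optimize import least_squares
P=np.array([ray(c,250+u*.15,155+v*.15,.012)[:2] for u,v in pts])
r=least_squares(lambda q:np.hypot(*(P-q).T)-.1,[.61,.09]); print("foot",r.x,r.fun*1000)
m=np.array([ray(c,286.75+.25,v,.015)[:2] for v in (192.5,195,198.5)]);print(m,np.degrees(np.arctan2(m[:,1]-r.x[1],m[:,0]-r.x[0])))
E
```

```text
axis,hook az [0.61371969 0.09114754] 179.58641448522968 res mm [ 0.7  0.2  0.1  0.9  0.1  0.9 -0.8 -1.9]
bend [0.5373243 0.0913853 0.217    ] tip [0.50888955 0.07478748 0.262     ] mark [0.52056312 0.08917651 0.015     ] crown [0.60841241 0.09134572 0.245     ]
foot [0.61324571 0.09164254] [-1.42639114  0.32587422 -0.51831627  1.94911716  0.23203834 -1.97471167]
[[0.54046837 0.0888423 ]
 [0.53217213 0.0886404 ]
 [0.52057646 0.08835819]] [-177.79652832 -177.87931321 -177.97019462]
```

```bash
cat > teal.py <<'E'
from h import *
I=np.mean([eyes.read_camera("top")["img"].astype(float) for _ in range(6)],0)
c=cam("top"); np.save('avg.npy',I)
w=np.clip(np.minimum(I[...,1],I[...,2]*1.05)-I[...,0]-2,0,None)
for v in range(168,204):
    r=w[v,276:296]; 
    if r.max()>8:
        k=np.arange(276,296); k0=k[r.argmax()]; s=(abs(k-k0)<=4); u=(r*k)[s].sum()/r[s].sum()
        print(v,round(u,2),round(r[s].sum(),1), "z217",np.round(ray(c,u,v,.217)[:2],4),"z15",np.round(ray(c,u,v,.015)[:2],4))
E
python3 teal.py
```

```text
170 282.02 36.2 z217 [0.5747 0.0926] z15 [0.6154 0.1071]
171 282.07 43.0 z217 [0.5718 0.0923] z15 [0.612  0.1068]
172 282.01 39.6 z217 [0.5688 0.0924] z15 [0.6087 0.107 ]
173 281.89 33.3 z217 [0.5659 0.0927] z15 [0.6053 0.1073]
174 281.72 28.3 z217 [0.5629 0.0932] z15 [0.6019 0.1078]
175 281.7 26.7 z217 [0.56   0.0931] z15 [0.5986 0.1077]
176 281.74 21.3 z217 [0.557  0.0929] z15 [0.5952 0.1075]
177 281.91 11.2 z217 [0.5541 0.0924] z15 [0.5919 0.1069]
181 282.21 12.2 z217 [0.5423 0.0912] z15 [0.5785 0.1055]
182 282.45 25.9 z217 [0.5394 0.0904] z15 [0.5752 0.1046]
183 282.7 52.1 z217 [0.5365 0.0896] z15 [0.5719 0.1037]
184 282.9 58.9 z217 [0.5335 0.089 ] z15 [0.5685 0.103 ]
185 283.22 23.1 z217 [0.5306 0.088 ] z15 [0.5652 0.1019]
188 286.1 13.6 z217 [0.522  0.0794] z15 [0.5554 0.0922]
189 286.05 27.9 z217 [0.519  0.0795] z15 [0.5521 0.0922]
190 286.12 54.5 z217 [0.5161 0.0792] z15 [0.5487 0.0919]
191 286.27 84.6 z217 [0.5132 0.0787] z15 [0.5454 0.0914]
192 286.37 103.1 z217 [0.5103 0.0784] z15 [0.5421 0.0909]
193 286.39 110.0 z217 [0.5074 0.0782] z15 [0.5388 0.0908]
194 286.41 120.4 z217 [0.5045 0.0781] z15 [0.5355 0.0907]
195 286.45 134.2 z217 [0.5015 0.0779] z15 [0.5321 0.0904]
196 286.43 152.0 z217 [0.4986 0.0779] z15 [0.5288 0.0904]
197 286.31 167.3 z217 [0.4957 0.0782] z15 [0.5255 0.0907]
198 286.34 148.8 z217 [0.4928 0.078 ] z15 [0.5222 0.0906]
199 286.41 81.8 z217 [0.4899 0.0778] z15 [0.5189 0.0902]
```

Run:
```python
from h import *
J=np.mean([eyes.read_camera("side")["img"].astype(float) for _ in range(5)],0); np.save('avgs.npy',J)
I=np.load('avg.npy')
z=lambda a,u,v,w:cv2.resize(np.clip(a[v:v+w,u:u+w,::-1]*1.3,0,255).astype(np.uint8),(400,400),interpolation=cv2.INTER_CUBIC)
cv2.imwrite('pics/z9.png',np.hstack([z(I,265,165,40),z(J,245,155,50)]))
```

```text
(no output)
```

View pics/z9.png

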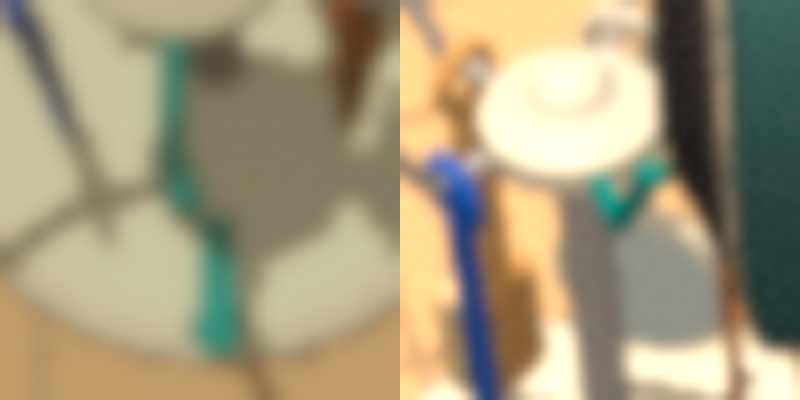

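```bash
cat >> h.py <<'E'
def tri(*obs):
    A=np.zeros((3,3));b=np.zeros(3)
    for c,u,v in obs:
        K=np.array(c["intrinsics"]); d=RM(c)@np.array([(u-K[0,2])/K[0,0],(v-K[1,2])/K[1,1],1]); d/=np.linalg.norm(d); Pm=np.eye(3)-np.outer(d,d); A+=Pm;b+=Pm@np.array(c["position"])
    return np.linalg.solve(A,b)
E
python3 - <<'E'
from h import *
c=cam("top");s=cam("side")
print("tip tri",tri((c,286.4,188),(s,276.9,176.3)),ray(c,286.4,188,.262),ray(s,276.9,176.3,.262))
print("bend tri",tri((c,282.0,180.5),(s,271.9,182.2)),ray(c,282,180.5,.217),ray(s,271.9,182.2,.217))
print("crown",ray(c,282.1,156.5,.245),ray(s,215+.3*172,125+.3*133,.245))
print("mark outer",ray(c,265+21.8,165+34.5,.015))
# side mark from avg
J=np.load('avgs.npy'); w=np.clip(np.minimum(J[...,1],J[...,2]*1.05)-J[...,0]-5,0,None)
for v in range(216,240):
    r=w[v,268:292]
    if r.max()>15:
        k=np.arange(268,292); u=(r*k).sum()/r.sum(); print(v,round(u,2),ray(s,u,v,.015)[:2])
E
```

```text
tip tri [0.51530011 0.07973662 0.26741532] [0.51454956 0.07576573 0.262     ] [0.52291836 0.08253193 0.262     ]
bend tri [0.5429976  0.09259803 0.22404444] [0.5437826  0.09184041 0.217     ] [0.55066716 0.0922129  0.217     ]
crown [0.60841241 0.09134572 0.245     ] [0.59692367 0.09173336 0.245     ]
mark outer [0.51725683 0.08893214 0.015     ]
226 277.33 [0.55402535 0.08957092]
227 277.89 [0.54938412 0.08916679]
228 278.42 [0.54479221 0.08884313]
229 278.79 [0.54040959 0.08901005]
230 279.24 [0.53594914 0.08893247]
231 279.68 [0.53151408 0.088875  ]
232 280.12 [0.52709716 0.08881935]
233 280.38 [0.52291454 0.08931987]
234 280.59 [0.5187972  0.08994379]
235 280.78 [0.51471878 0.09062382]
```

Run:
```python
from h import *
to([.522,.080,.320])
```

```text
t 10.45 q [-0.332 -0.029  1.797 -0.     1.373  1.284] p [ 0.5187 -0.1527  0.3203] F [-0.59  0.68  0.16] w 0.599
M [[-0.999, -0.0, -0.046], [0.046, 0.0, -0.999], [0.0, -1.0, -0.0]]
slide mm [   7.4    0.3 -232.6] n50 4.7
```

jog_arm --turn '[[0,0,0],[0,0,0],[0,0,0],[0,0,0],[0,0,0]]' --slide '[[1.5,0,-46.5],[1.5,0,-46.5],[1.5,0,-46.5],[1.5,0,-46.5],[1.4,0,-46.5]]' --grip '[60,60,60,60,60]'

```text
time: 10.95
tool_pos: [0.5218, 0.0814, 0.3205]
tcp_rot: [-0.052, -2.198, 2.198]
wrist_force: [0.9, 0.3, -1.2]
width: 0.599
```

jog_arm --turn '[[0,0,0],[0,0,0],[0,0,0],[0,0,0]]' --slide '[[0,0,0],[0,35,0],[0,32,0],[0,0,0]]' --grip '[60,60,60,60]'

```text
time: 11.35
tool_pos: [0.5186, 0.079, 0.2481]
tcp_rot: [-0.04, -2.192, 2.195]
wrist_force: [-1.3, 0.8, -0.6]
width: 0.6
```

jog_arm --turn '[[0,0,0],[0,0,0],[0,0,0],[0,0,0],[0,0,0]]' --slide '[[0,0,0],[0,0,0],[0,0,0],[0,0,0],[0,0,0]]' --grip '[50,45,40,35,30]'

```text
time: 11.85
tool_pos: [0.5226, 0.08, 0.2545]
tcp_rot: [-0.053, -2.2, 2.198]
wrist_force: [0.1, 1.2, 0.5]
width: 0.298
```

Run:
```python
from h import *
show()
s=cam("side");cv2.imwrite('pics/z10.png',cv2.resize(s["img"][140:220,230:310,::-1],(480,480),interpolation=cv2.INTER_CUBIC))
```

```text
t 11.85 q [ 1.040e-01 -1.900e-02  1.908e+00  1.000e-03  1.250e+00  1.722e+00] p [0.5226 0.08   0.2545] F [0.06 1.22 0.49] w 0.298
M [[-0.999, 0.002, -0.046], [0.046, 0.001, -0.999], [-0.002, -1.0, -0.001]]
```

View pics/z10.png

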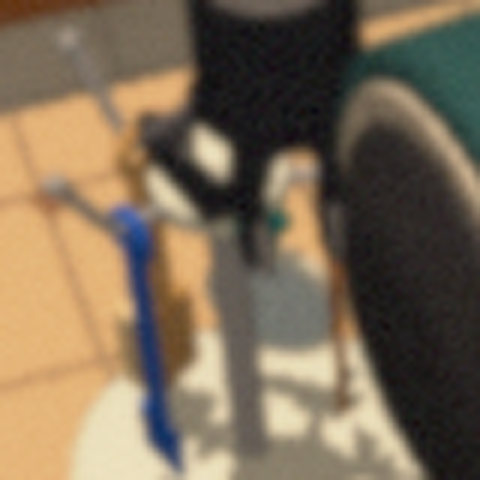

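jog_arm --turn '[[0,0,0],[0,0,0],[0,0,0],[0,0,0],[0,0,0]]' --slide '[[0,0,0],[0,0,0],[0,0,0],[0,0,0],[0,0,0]]' --grip '[26,23,20,17,14]'

```text
time: 12.4
tool_pos: [0.522, 0.0798, 0.2532]
tcp_rot: [-0.051, -2.198, 2.198]
wrist_force: [0.6, 0.7, 0.4]
width: 0.141
```

Run:
```python
from h import *
show()
s=cam("side");cv2.imwrite('pics/z11.png',cv2.resize(s["img"][140:220,230:310,::-1],(480,480),interpolation=cv2.INTER_CUBIC))
```

```text
t 12.4 q [ 0.105 -0.018  1.91  -0.     1.25   1.722] p [0.522  0.0798 0.2532] F [0.57 0.74 0.43] w 0.141
M [[-0.999, 0.0, -0.046], [0.046, -0.0, -0.999], [-0.0, -1.0, 0.0]]
```

View pics/z11.png

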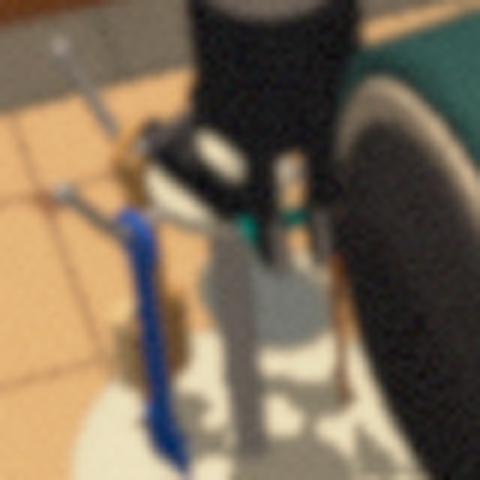

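jog_arm --turn '[[0,0,0],[0,0,0],[0,0,0]]' --slide '[[0,0,0],[0,0,0],[0,0,0]]' --grip '[11,8,5]'

```text
time: 12.75
tool_pos: [0.5221, 0.0798, 0.2533]
tcp_rot: [-0.051, -2.198, 2.198]
wrist_force: [0.4, 0.6, 0.5]
width: 0.122
```

```bash
cat > az.py <<'E'
from fit import *
def blob(I,u0,v0,n=5):  # bright-grey tip refine not needed
    pass
I=np.mean([eyes.read_camera("top")["img"].astype(float) for _ in range(4)],0)
import sys
cv2.imwrite('pics/'+sys.argv[1],cv2.resize(np.clip(I[115:205,240:330,::-1]*1.3,0,255).astype(np.uint8),(720,720)[:2],interpolation=cv2.INTER_CUBIC)[:600])
E
python3 - <<'E'
from h import *
show()
E
python3 az.py a1.png
```

```text
t 12.75 q [ 0.105 -0.018  1.91   0.     1.25   1.722] p [0.5221 0.0798 0.2533] F [0.36 0.6  0.52] w 0.122
M [[-0.999, 0.0, -0.046], [0.046, 0.0, -0.999], [-0.0, -1.0, -0.0]]
```

View pics/a1.png

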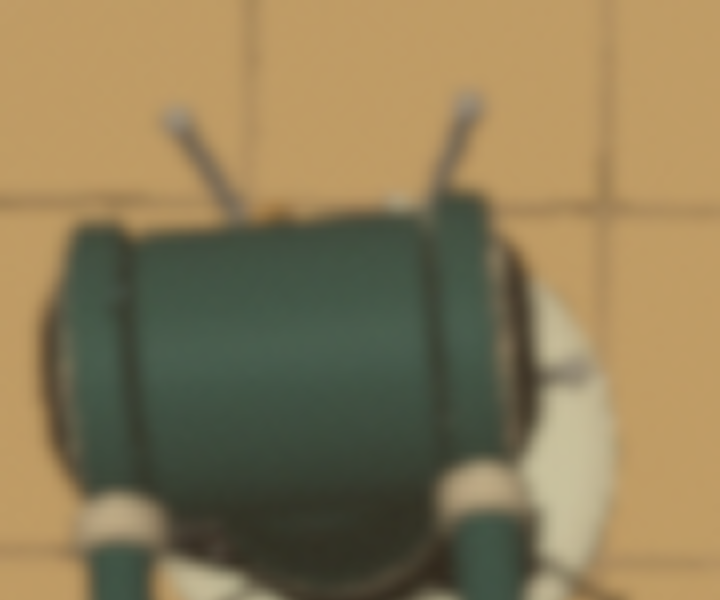

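Run:
```python
from fit import *
c=cam("top")
T=np.array([ray(c,*t,.262)[:2] for t in [(262.25,130.0),(298.5,128.1),(312.5,161.25)]])
for ax in((.6137,.0911),(.611,.0914)):
  print(np.degrees(np.arctan2(T[:,1]-ax[1],T[:,0]-ax[0]))-np.array([216,144,72])+360)
```

```text
[184.63036347 184.50615469 184.19975949]
[183.36659536 185.24420414 185.92682374]
```

jog_arm --turn '[[0,0,0],[0,0,0],[0,0,0]]' --slide '[[0,0,-2.2],[0,0,-2.3],[0,0,0]]' --grip '[5,5,5]'

```text
time: 13.3
tool_pos: [0.5213, 0.0844, 0.2532]
tcp_rot: [-0.048, -2.197, 2.198]
wrist_force: [-5.3, -1.0, 4.2]
width: 0.116
```

Run:
```python
from h import *
show()
```

```text
t 13.3 q [ 0.113 -0.017  1.908 -0.     1.252  1.73 ] p [0.5213 0.0844 0.2532] F [-5.28 -0.96  4.15] w 0.116
M [[-0.999, -0.002, -0.046], [0.046, -0.0, -0.999], [0.002, -1.0, 0.001]]
```

jog_arm --turn '[[0,0,0],[0,0,0],[0,0,0],[0,0,0],[0,0,0]]' --slide '[[0,0,0],[0,0,0],[0,0,0],[0,-25,0],[0,-45,0]]' --grip '[15,30,40,40,40]'

```text
time: 13.8
tool_pos: [0.52, 0.084, 0.3195]
tcp_rot: [-0.041, -2.192, 2.195]
wrist_force: [0.8, -0.1, -0.7]
width: 0.402
```

Run:
```python
from h import *
show()
# brush: refine
c=cam("top"); zb=lambda u,v:ray(c,350+u*.175,190+v*.175,.030)[:2]
r=zb(96,84); h=np.mean([zb(*q) for q in((240,185),(172,240),(332,295),(265,355))],0)
d=(r-h)/np.linalg.norm(r-h); print("ring",r,"head",h,"len",np.linalg.norm(r-h),"az",np.degrees(np.arctan2(d[1],d[0])))
g=r-.066*d; print("grip at",g)
```

```text
t 13.8 q [ 0.113 -0.05   1.82  -0.     1.381  1.73 ] p [0.52   0.084  0.3195] F [ 0.8  -0.15 -0.72] w 0.402
M [[-0.999, -0.009, -0.046], [0.046, -0.001, -0.999], [0.009, -1.0, 0.001]]
ring [ 0.50228728 -0.1719624 ] head [ 0.39874585 -0.26037212] len 0.13615104036234296 az 40.49263705154987
grip at [ 0.45209498 -0.21481952]
```

```bash
cat > kin.py <<'E'
from h import *
from scipy.optimize import least_squares
L=[json.loads(l) for l in open('log.txt')]
Q=np.array([l["q"] for l in L]);P=np.array([l["tool_pos"] for l in L]);Rm=R.from_rotvec([l["tcp_rot"] for l in L])
def fk(q,k):
    L1,L2,Lt,H,a,e=k
    # forearm along local x after pitch; pitch angle from vertical
    rot=lambda ax,t:R.from_rotvec(t*np.array(ax,float))
    Rz=rot([0,0,1],q[0]); A=Rz*rot([0,1,0],q[1]); p=np.array([0,0,H])+Rz.apply([a,0,0])+A.apply([0,0,L1])
    B=A*rot([0,1,0],q[2]); p=p+B.apply([0,0,L2])+B.apply([e,0,0])
    C=B*rot([0,0,1],q[3])*rot([0,1,0],q[4]); p=p+C.apply([0,0,Lt])
    D=C*rot([0,0,1],q[5]); return p,D
if __name__=="__main__":
    f=lambda k:np.concatenate([fk(q,k)[0]-p for q,p in zip(Q,P)])
    r=least_squares(lambda k:np.r_[f(k),0.003*(k[4:])],[.45,.45,.25,.3,0,0]); print(r.x,np.abs(r.fun).max())
    D=fk(Q[-1],r.x)[1].as_matrix(); print(np.round(D.T@Rm[-1].as_matrix(),2)); D=fk(Q[3],r.x)[1].as_matrix(); print(np.round(D.T@Rm[3].as_matrix(),2))
    np.save('k.npy',r.x)
E
python3 kin.py
```

```text
[ 5.15641171e-01  5.64076248e-01 -2.79179479e-01 -3.70376309e-01
 -3.08492534e-04 -7.05293430e-03] 0.025173107277413252
[[-0.  0. -1.]
 [-1.  0.  0.]
 [ 0.  1.  0.]]
[[-0. -0. -1.]
 [-1.  0.  0.]
 [ 0.  1. -0.]]
```

```bash
cat >> kin.py <<'E'
    r=least_squares(lambda k:np.r_[f(k),0.001*(k[4:]),.01*(k[2]-.27)],[.45,.45,.25,.35,0,0],loss='soft_l1',f_scale=.002); print(r.x,np.round(f(r.x).reshape(-1,3)*1000,1))
    np.save('k.npy',r.x)
E
python3 kin.py
```

```text
[ 5.15641171e-01  5.64076248e-01 -2.79179479e-01 -3.70376309e-01
 -3.08492534e-04 -7.05293430e-03] 0.025173107277413252
[[-0.  0. -1.]
 [-1.  0.  0.]
 [ 0.  1.  0.]]
[[-0. -0. -1.]
 [-1.  0.  0.]
 [ 0.  1. -0.]]
[ 5.11546038e-01  5.71056500e-01  3.87313965e-01  3.29314694e-01
 -4.61063388e-04  2.13236812e-02] [[-23.8  -7.5  -0. ]
 [ -1.2 -24.9   0. ]
 [  2.4 -24.9   0.1]
 [ -1.  -24.9  -0. ]
 [ -2.  -24.8  -0. ]
 [  0.5 -25.    0. ]
 [ -8.  -23.8  -0. ]
 [ -7.7 -23.7  -0. ]
 [  0.6 -24.9   0. ]
 [  0.5 -25.    0. ]
 [  0.5 -25.    0. ]
 [  0.6 -25.    0. ]
 [  2.7 -24.8  -0. ]]
```

```bash
sed -i 's/L1,L2,Lt,H,a,e=k/L1,L2,Lt,H,a,e,b=k/; s/Rz.apply(\[a,0,0\])/Rz.apply([a,b,0])/; s/\[.45,.45,.25,.3,0,0\]/[.45,.45,.25,.35,0,0,0.02]/; s/\[.45,.45,.25,.35,0,0\]/[.45,.45,.25,.35,0,0,.02]/; s/k\[4:\]/k[4:6]/g' kin.py; python3 kin.py
```

```text
[ 5.12000024e-01  5.66199997e-01  3.30698756e-01  2.51798528e-01
 -5.26926299e-08  1.39978825e-03  2.48999997e-02] 4.199364748314657e-06
[[-0.  0. -1.]
 [-1.  0.  0.]
 [ 0.  1.  0.]]
[[-0. -0. -1.]
 [-1.  0.  0.]
 [ 0.  1. -0.]]
[ 5.12152454e-01  5.66111010e-01  3.05079576e-01  2.25664357e-01
 -1.28912030e-05  1.04572725e-03  2.48934307e-02] [[ 0.  -0.  -0. ]
 [-0.   0.  -0. ]
 [-0.  -0.  -0. ]
 [ 0.1 -0.  -0. ]
 [-0.1 -0.  -0. ]
 [-0.1  0.   0. ]
 [-0.   0.1  0. ]
 [-0.   0.   0. ]
 [-0.  -0.   0. ]
 [ 0.  -0.   0. ]
 [ 0.  -0.   0. ]
 [ 0.1  0.   0. ]
 [ 0.2  0.   0. ]]
```

```bash
cat > ik.py <<'E'
from kin import *
f=lambda k:np.concatenate([fk(q,[k[0],k[1],k[2],k[3],0,0,k[4]])[0]-p for q,p in zip(Q,P)])
r=least_squares(f,[.51,.566,.3,.24,.0249],xtol=1e-15,ftol=1e-15); 
K=[*r.x[:4],0,0,r.x[4]]
C=R.from_matrix(np.array([[0,0,-1],[-1,0,0],[0,1,0]]).astype(float))
LO=np.array([-2.63,-.94,.31,-1.31,0,-2.55]);HI=np.array([2.63,2.18,2.57,4.45,2.66,2.55])
def FK(q): p,D=fk(q,K); return p,D*C
def ik(p,Rt,q0):
    def g(q):
        a,b=FK(q); return np.r_[(a-p)*5,(b.inv()*Rt).as_rotvec()]
    r=least_squares(g,np.clip(q0,LO+1e-3,HI-1e-3),bounds=(LO,HI)); a,b=FK(r.x)
    return r.x,np.linalg.norm(a-p)*1000,np.degrees((b.inv()*Rt).magnitude())
def tool(app,zt):  # y=approach, z=jaw
    y=np.array(app,float);y/=np.linalg.norm(y);z=np.array(zt,float);z-=y*(z@y);z/=np.linalg.norm(z)
    return R.from_matrix(np.c_[np.cross(y,z),y,z])
E
python3 - <<'E'
from ik import *
print(K,abs(r.fun).max())
for beta in (60,50,40,30,20,10,0):
    b=np.radians(beta)
    for (x,z) in ((.56,.150),(.52,.20)):
      Rt=tool([np.cos(b),0,-np.sin(b)],[0,-1,0])
      out=[]
      for q0 in ([.1,0,1.9,0,1,1.7],[.1,0,1.9,np.pi,.4,-1.4]):
        out.append(ik(np.array([x,.085,z]),Rt,q0))
      print(beta,x,[(np.round(o[0],2).tolist(),round(o[1],1),round(o[2],1)) for o in out])
E
```

```text
[np.float64(0.5121599547775967), np.float64(0.5658223581088456), np.float64(0.3217055610463485), np.float64(0.24120081091207476), 0, 0, np.float64(0.024897694817644207)] 0.00016423270260279565
60 0.56 [([0.15, -0.11, 2.29, -0.17, 0.45, 1.85], np.float64(0.0), np.float64(0.0)), ([0.1, -0.13, 2.48, 4.19, 0.0, -2.54], np.float64(20.4), np.float64(16.2))]
60 0.52 [([0.16, -0.27, 2.31, -0.15, 0.59, 1.84], np.float64(0.0), np.float64(0.0)), ([0.11, -0.31, 2.56, 4.19, 0.0, -2.54], np.float64(30.3), np.float64(21.4))]
50 0.56 [([0.17, -0.16, 2.4, -0.47, 0.24, 2.16], np.float64(0.0), np.float64(0.0)), ([0.1, -0.16, 2.48, 4.19, 0.0, -2.55], np.float64(9.7), np.float64(8.0))]
50 0.52 [([0.19, -0.34, 2.42, -0.33, 0.39, 2.02], np.float64(0.0), np.float64(0.0)), ([0.11, -0.34, 2.57, 4.19, 0.0, -2.54], np.float64(18.6), np.float64(13.2))]
40 0.56 [([0.13, -0.19, 2.47, -0.89, 0.07, 2.55], np.float64(4.6), np.float64(4.1)), ([0.18, -0.17, 2.51, 4.24, 0.15, -2.55], np.float64(0.7), np.float64(0.6))]
40 0.52 [([0.21, -0.38, 2.53, -0.86, 0.2, 2.55], np.float64(0.5), np.float64(0.4)), ([0.12, -0.36, 2.57
[... 641 characters left out ...]
7, 4.3, 0.44, -2.51], np.float64(24.2), np.float64(9.6))]
10 0.56 [([0.1, -0.29, 2.52, -0.83, 0.0, 2.44], np.float64(38.1), np.float64(28.4)), ([0.4, 0.23, 2.57, 3.74, 1.1, -1.79], np.float64(29.3), np.float64(7.8))]
10 0.52 [([0.1, -0.43, 2.57, -0.87, 0.0, 2.48], np.float64(30.8), np.float64(23.2)), ([0.52, -0.07, 2.57, 4.17, 0.86, -2.19], np.float64(37.3), np.float64(14.0))]
0 0.56 [([0.09, -0.32, 2.53, -0.87, 0.0, 2.47], np.float64(50.7), np.float64(36.9)), ([0.34, 0.54, 2.57, 3.55, 1.62, -1.58], np.float64(21.0), np.float64(6.2))]
0 0.52 [([0.1, -0.45, 2.57, -0.84, 0.0, 2.44], np.float64(42.1), np.float64(31.8)), ([0.56, 0.4, 2.57, 3.92, 1.56, -1.68], np.float64(38.2), np.float64(14.2))]
```

```bash
cat > plan.py <<'E'
from ik import *
def plan(p,Rt,check=True):
    s=st(); M=R.from_rotvec(s["tcp_rot"]); d=M.inv().apply(np.array(p)-s["tool_pos"])*1000
    rv=(M.inv()*Rt).as_rotvec()
    print("slide(first)",np.round(d,1),"n50",round(np.linalg.norm(d)/50,1)," turn",np.round(rv,4),"n",round(np.linalg.norm(rv)/.149,1))
    d2=Rt.inv().apply(np.array(p)-s["tool_pos"])*1000; print("slide(after turn)",np.round(d2,1))
    q,e,a=ik(np.array(p),Rt,s["q"]); print("ik q",np.round(q,2),"err",round(e,1),round(a,1))
E
cat > brush.py <<'E'
from plan import *
az=np.radians(40.5); xb=np.array([np.cos(az),np.sin(az),0]); zb=np.array([0,0,1]); 
th=np.radians(20); app=-zb*np.cos(th)-xb*np.sin(th); zt=[xb[1],-xb[0],0]
Rpick=tool(app,zt)
ring=np.array([.5023,-.172,.026])
G=ring-.068*xb; G[2]=.028
Tp=G+.002*app
E
python3 - <<'E'
from brush import *
print("G",G,"TCP",Tp); plan(Tp-.07*app,Rpick)
E
```

```text
G [ 0.45059239 -0.21616247  0.028     ] TCP [ 0.45007225 -0.21660672  0.02612061]
slide(first) [ 45.2 238.6 288.2] n50 7.5  turn [ 0.1294 -0.7459 -0.3411] n 5.6
slide(after turn) [132.7 303.1 180.5]
ik q [-0.27  0.23  1.99 -0.32  1.13  0.76] err 0.0 0.0
```

jog_arm --turn '[[0,0,0],[0,0,0],[0,0,0],[0,0,0],[0,0,0]]' --slide '[[0,0,48],[0,0,48],[10,0,48],[10,0,48],[10,0,48]]' --grip '[50,60,60,60,60]'

```text
time: 14.35
tool_pos: [0.4808, -0.1559, 0.3235]
tcp_rot: [-0.052, -2.198, 2.2]
wrist_force: [0.3, -0.9, -0.3]
width: 0.604
```

jog_arm --turn '[[0,0,0],[0.0216,-0.1243,-0.0569],[0.0216,-0.1243,-0.0569],[0.0216,-0.1243,-0.0569],[0.0216,-0.1243,-0.0569]]' --slide '[[10,30,35],[0,0,0],[0,0,0],[0,0,0],[0,0,0]]' --grip '[60,60,60,60,60]'

```text
time: 14.85
tool_pos: [0.4699, -0.1893, 0.2933]
tcp_rot: [-0.718, 1.961, -2.133]
wrist_force: [1.1, 0.1, -0.4]
width: 0.599
```

jog_arm --turn '[[0.0216,-0.1243,-0.0569],[0.0216,-0.1243,-0.0569],[0,0,0]]' --slide '[[0,0,0],[0,0,0],[0,0,0]]' --grip '[50,50,50]'

```text
time: 15.15
tool_pos: [0.4702, -0.1876, 0.2923]
tcp_rot: [-1.051, 1.781, -2.024]
wrist_force: [-0.3, 0.4, 0.6]
width: 0.499
```

```bash
python3 - <<'E'
from brush import *
show(); plan(Tp-.05*app,Rpick)
E
cat > az2.py <<'E'
from fit import *
import sys
I=np.mean([eyes.read_camera("top")["img"].astype(float) for _ in range(4)],0); np.save('avg.npy',I)
J=np.mean([eyes.read_camera("side")["img"].astype(float) for _ in range(4)],0); np.save('avgs.npy',J)
f=lambda a,u,v,w:cv2.resize(np.clip(a[v:v+w,u:u+w,::-1]*1.3,0,255).astype(np.uint8),(400,400),interpolation=cv2.INTER_CUBIC)
cv2.imwrite('pics/'+sys.argv[1],np.hstack([f(I,240,115,90),f(J,230,130,100)]))
E
python3 az2.py a2.png
```

```text
t 15.15 q [-0.244  0.053  1.803 -0.286  1.505  0.667] p [ 0.4702 -0.1876  0.2923] F [-0.29  0.41  0.65] w 0.499
M [[-0.71, -0.269, 0.651], [-0.612, -0.224, -0.759], [0.35, -0.937, -0.006]]
slide(first) [-60.6 211.3  10.2] n50 4.4  turn [0.0047 0.0044 0.0081] n 0.1
slide(after turn) [-58.9 211.8   9. ]
ik q [-0.28  0.25  2.01 -0.33  1.1   0.77] err 0.0 0.0
```

View pics/a2.png

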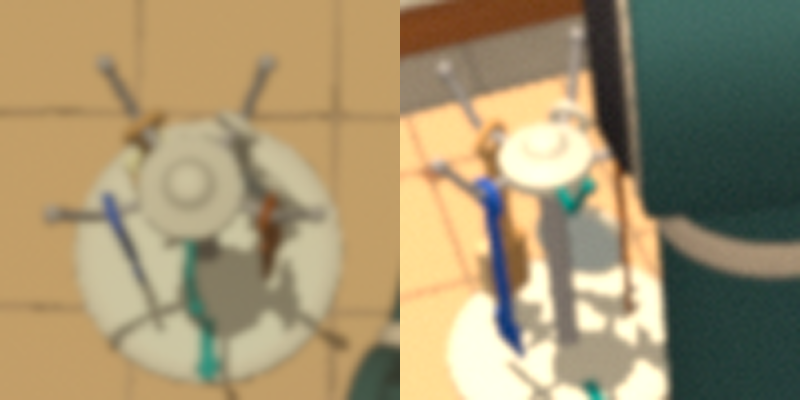

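```bash
python3 - <<'E'
from fit import *
c=cam("top")
fit(c,[(263.6,129.2),(299.9,129.0),(251.3,163.2),(312.5,163.2)],(282.6,181),(286,188),(286.5,195),(282.3,156.5))
E
python3 teal.py | cut -c1-60
```

```text
axis,hook az [0.61273274 0.09112684] 181.30065136771898 res mm [ 0.3  0.3  0.4  0.5  0.1  2.2 -0.8 -2.9]
bend [0.54234203 0.0900674  0.217     ] tip [0.51453102 0.07688532 0.262     ] mark [0.53214529 0.09027859 0.015     ] crown [0.6084223  0.09077445 0.245     ]
170 282.51 26.5 z217 [0.5748 0.0912] z15 [0.6154 0.1055]
171 282.53 32.0 z217 [0.5718 0.091 ] z15 [0.612  0.1053]
172 282.54 30.6 z217 [0.5689 0.0909] z15 [0.6087 0.1052]
173 282.47 27.1 z217 [0.5659 0.091 ] z15 [0.6053 0.1053]
174 282.39 26.3 z217 [0.5629 0.0912] z15 [0.602  0.1056]
175 282.3 27.1 z217 [0.56   0.0914] z15 [0.5986 0.1057]
176 282.27 24.9 z217 [0.557  0.0914] z15 [0.5952 0.1058]
177 282.21 16.6 z217 [0.5541 0.0915] z15 [0.5919 0.1059]
178 282.29 12.6 z217 [0.5512 0.0912] z15 [0.5886 0.1055]
180 282.65 13.6 z217 [0.5453 0.09  ] z15 [0.5819 0.1042]
181 282.85 15.3 z217 [0.5424 0.0893] z15 [0.5785 0.1034]
182 283.29 31.4 z217 [0.5394 0.088 ] z15 [0.5752 0.1019]
183 283.55 58.1 z217 [0.5365 0.0872] z15 [0.5719 0.101 ]
184 283.76 66.0 z217 [0.5336 0.0865] z15 [0.5686 0.1002]
185 283.88 35.3 z217 [0.5307 0.0861] z15 [0.5653 0.0997]
188 286.11 16.1 z217 [0.522  0.0794] z15 [0.5554 0.0921]
189 286.06 30.0 z217 [0.519  0.0795] z15 [0.5521 0.0922]
190 286.08 53.4 z217 [0.5161 0.0793] z15 [0.5487 0.0921]
191 286.11 73.5 z217 [0.5132 0.0792] z15 [0.5454 0.0919]
192 286.11 82.5 z217 [0.5103 0.0791] z15 [0.5421 0.0918]
193 286.12 87.5 z217 [0.5074 0.079 ] z15 [0.5388 0.0917]
194 286.22 102.1 z217 [0.5044 0.0787] z15 [0.5354 0.0913]
195 286.4 127.8 z217 [0.5015 0.0781] z15 [0.5321 0.0906]
196 286.5 161.4 z217 [0.4986 0.0777] z15 [0.5288 0.0902]
197 286.42 183.3 z217 [0.4957 0.0779] z15 [0.5255 0.0904]
198 286.3 149.5 z217 [0.4928 0.0781] z15 [0.5222 0.0907]
199 286.21 70.7 z217 [0.4899 0.0783] z15 [0.5189 0.0909]
```

jog_arm --turn '[[0,0,0],[0,0,0],[0,0,0],[0,0,0],[0,0,0]]' --slide '[[-15,40,2],[-15,40,2],[-15,40,2],[-15,40,3],[0,40,0]]' --grip '[50,50,50,50,50]'

```text
time: 16.45
tool_pos: [0.4652, -0.203, 0.083]
tcp_rot: [-1.048, 1.781, -2.025]
wrist_force: [-0.4, 0.7, -0.6]
width: 0.498
```

Run:
```python
from brush import *
show(); plan(Tp,Rpick)
c=cam("top"); s=cam("side")
f=lambda a,u,v,w:cv2.resize(np.clip(a[v:v+w,u:u+w,::-1]*1.3,0,255).astype(np.uint8),(400,400),interpolation=cv2.INTER_CUBIC)
cv2.imwrite('pics/b1.png',np.hstack([f(c["img"],340,180,90),f(s["img"],350,180,100)]))
for z in (0.045,.026): print(proj(c,Tp),proj(s,Tp))
```

```text
t 16.45 q [-0.273  0.25   1.996 -0.324  1.124  0.763] p [ 0.4652 -0.203   0.083 ] F [-0.43  0.7  -0.62] w 0.498
M [[-0.711, -0.267, 0.65], [-0.611, -0.223, -0.76], [0.348, -0.937, -0.005]]
slide(first) [-0.7 60.4  0.8] n50 1.2  turn [0.0039 0.0029 0.0066] n 0.1
slide(after turn) [-0.3 60.4  0.6]
ik q [-0.31  0.31  2.05 -0.35  1.    0.78] err 0.0 0.0
[380.40029458 221.04359186] [377.85376941 220.28687924]
[380.40029458 221.04359186] [377.85376941 220.28687924]
```

View pics/b1.png

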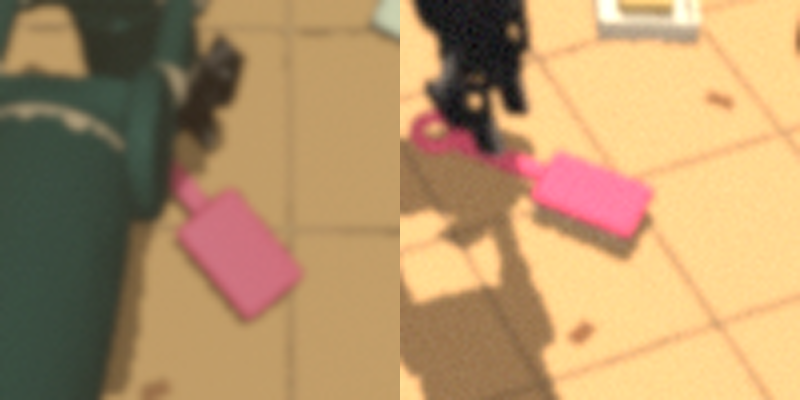

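Run:
```python
from h import *
s=cam("side"); f=lambda u,v:ray(s,350+(u-400)*.25,180+v*.25,.032)
print(f(432,132),np.mean([f(*q) for q in((565,152),(652,190),(635,230),(537,198))],0))
```

```text
[ 0.49705288 -0.16792013  0.032     ] [ 0.39260596 -0.26199052  0.032     ]
```

jog_arm --turn '[[0,0,0],[0,0,0],[0,0,0],[0,0,0]]' --slide '[[0,25,-2],[0,25,0],[0,10,0],[0,0,0]]' --grip '[50,50,50,50]'

```text
time: 17.0
tool_pos: [0.4473, -0.2154, 0.0294]
tcp_rot: [-1.048, 1.783, -2.027]
wrist_force: [0.5, 0.2, 0.2]
width: 0.498
```

Run:
```python
from brush import *
show(); plan(Tp,Rpick)
s=cam("side")
f=lambda a,u,v,w:cv2.resize(np.clip(a[v:v+w,u:u+w,::-1]*1.3,0,255).astype(np.uint8),(500,500),interpolation=cv2.INTER_CUBIC)
cv2.imwrite('pics/b2.png',f(s["img"],345,180,80))
```

```text
t 17.0 q [-0.303  0.306  2.049 -0.352  1.015  0.782] p [ 0.4473 -0.2154  0.0294] F [0.46 0.19 0.17] w 0.498
M [[-0.712, -0.268, 0.649], [-0.61, -0.223, -0.761], [0.349, -0.937, -0.005]]
slide(first) [-2.4  2.5  2.7] n50 0.1  turn [0.0046 0.0013 0.0076] n 0.1
slide(after turn) [-2.4  2.6  2.7]
ik q [-0.31  0.31  2.05 -0.35  1.    0.78] err 0.0 0.0
```

View pics/b2.png

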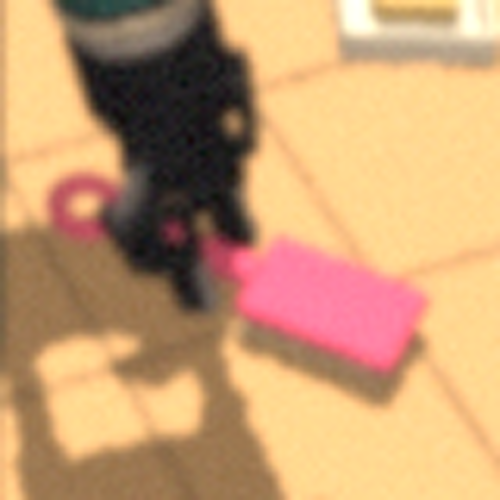

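jog_arm --turn '[[0,0,0],[0,0,0],[0,0,0],[0,0,0],[0,0,0]]' --slide '[[0,0,0],[0,0,0],[0,0,0],[0,0,0],[0,0,0]]' --grip '[30,20,10,5,5]' --newtons 35

```text
time: 17.55
tool_pos: [0.4487, -0.2156, 0.0302]
tcp_rot: [-1.046, 1.78, -2.028]
wrist_force: [1.7, 1.1, 7.0]
width: 0.179
```

Run:
```python
from h import *
to([.45,-.22,.20])
s=cam("side")
f=lambda a,u,v,w:cv2.resize(np.clip(a[v:v+w,u:u+w,::-1]*1.3,0,255).astype(np.uint8),(500,500),interpolation=cv2.INTER_CUBIC)
cv2.imwrite('pics/b3.png',f(s["img"],345,180,80))
```

```text
t 17.55 q [-0.303  0.305  2.048 -0.353  1.014  0.782] p [ 0.4487 -0.2156  0.0302] F [1.69 1.14 7.  ] w 0.179
M [[-0.712, -0.266, 0.65], [-0.61, -0.224, -0.76], [0.348, -0.938, -0.002]]
slide mm [  60.8 -158.6    3.8] n50 3.4
```

View pics/b3.png

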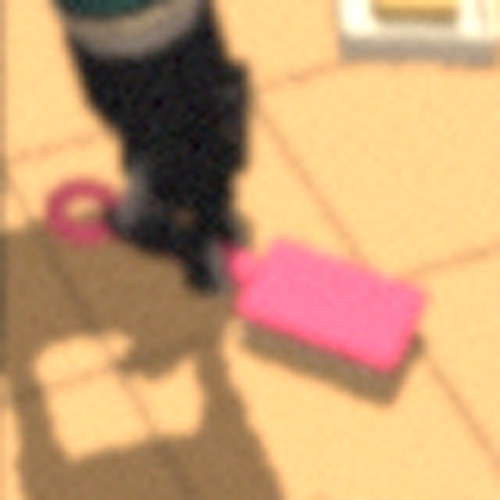

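jog_arm --turn '[[0,0,0],[0,0,0],[0,0,0],[0,0,0],[0,0,0]]' --slide '[[3.5,-9.4,0],[11,-30,0],[16,-43,0],[16,-43,0],[16,-43,0]]' --grip '[5,5,5,5,5]'

```text
time: 18.1
tool_pos: [0.4468, -0.2154, 0.2099]
tcp_rot: [-1.05, 1.784, -2.025]
wrist_force: [-0.5, 0.4, -1.2]
width: 0.174
```

```bash
cat > hang.py <<'E'
from plan import *
# hook in arm/camera frame
tip=np.array([.521,.080,.262]); bend=np.array([.5495,.090,.217])
def pose(elev,yaw=0,th=20):
    """brush x_b elevation elev deg (ring up), pointing +X; returns xb,zb,Rt"""
    e=np.radians(elev); y=np.radians(yaw)
    xb=np.array([np.cos(e)*np.cos(y),np.cos(e)*np.sin(y),np.sin(e)]); zb=np.array([-np.sin(e)*np.cos(y),-np.sin(e)*np.sin(y),np.cos(e)])
    t=np.radians(th); app=-zb*np.cos(t)-xb*np.sin(t)
    return xb,zb,tool(app,-np.cross(zb,xb)),app
def tcp_for(ring,elev,yaw=0,th=20,D=.068):
    xb,zb,Rt,app=pose(elev,yaw,th); return ring-D*xb+.002*app,Rt
E
python3 - <<'E'
from hang import *
show()
for e,r in ((30,tip+np.array([-.02,-.005,.04])),(30,tip),(30,bend),(60,[.556,.09,.21]),(65,[.556,.09,.21]),(70,[.556,.09,.21])):
    p,Rt=tcp_for(np.array(r),e); print(e,np.round(p,3)); plan(p,Rt)
s=cam("side","b4s.png");c=cam("top","b4t.png")
E
```

```text
t 18.1 q [-0.304  0.082  1.928 -0.305  1.342  0.66 ] p [ 0.4468 -0.2154  0.2099] F [-0.54  0.37 -1.2 ] w 0.174
M [[-0.711, -0.269, 0.649], [-0.61, -0.222, -0.76], [0.349, -0.937, -0.006]]
30 [0.442 0.075 0.266]
slide(first) [-154.5 -116.  -224. ] n50 5.9  turn [-0.0589  0.7126  0.5111] n 5.9
slide(after turn) [  -5.5  -56.  -290.4]
ik q [ 0.13 -0.31  2.14 -0.02  1.14  1.71] err 0.0 0.0
30 [0.462 0.08  0.226]
slide(first) [-185.7  -85.  -214.5] n50 5.9  turn [-0.0589  0.7126  0.5111] n 5.9
slide(after turn) [ -18.2  -13.2 -295.4]
ik q [ 0.13 -0.23  2.16 -0.03  1.04  1.72] err 0.0 0.0
30 [0.491 0.09  0.181]
slide(first) [-227.8  -52.8 -203.3] n50 6.2  turn [-0.0589  0.7126  0.5111] n 5.9
slide(after turn) [ -38.5   36.1 -305.4]
ik q [ 0.15 -0.13  2.16 -0.03  0.94  1.74] err 0.0 0.0
60 [0.523 0.09  0.15 ]
slide(first) [-261.8  -32.  -182.1] n50 6.4  turn [0.1319 0.7279 1.0113] n 8.4
slide(after turn) [ -19.8   95.4 -305.4]
ik q [ 0.2  -0.25  2.48 -0.52  0.27  2.24] err 0.0 0.0
65 [0.529 0.09  0.147]
slide(first) [-266.5  -31.  -178.6] n50 6.4  turn [0.1648 0.7271 1.0944] n 8.9
slide(after turn) [ -13.4  102.4 -305.4]
ik q [ 0.2  -0.25  2.51 -0.85  0.17  2.55] err 1.2 1.0
70 [0.534 0.09  0.145]
slide(first) [-271.3  -30.5 -175. ] n50 6.5  turn [0.1981 0.7254 1.1775] n 9.4
slide(after turn) [  -6.4  108.8 -305.4]
ik q [ 0.15 -0.25  2.54 -0.88  0.07  2.55] err 5.5 4.6
```

View pics/b4s.png

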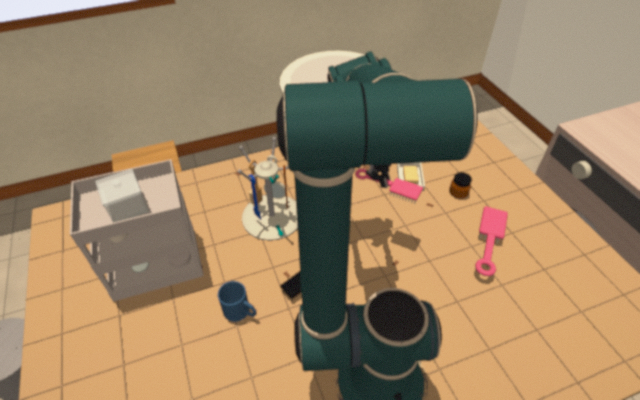

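Run:
```python
import cv2,numpy as np
f=lambda a,u,v,w:cv2.resize(np.clip(a[v:v+w,u:u+w]*1.3,0,255).astype(np.uint8),(400,400),interpolation=cv2.INTER_CUBIC)
cv2.imwrite('pics/b5.png',np.hstack([f(cv2.imread('pics/b4t.png'),340,170,80),f(cv2.imread('pics/b4s.png'),340,145,80)]))
```

```text
(no output)
```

View pics/b5.png

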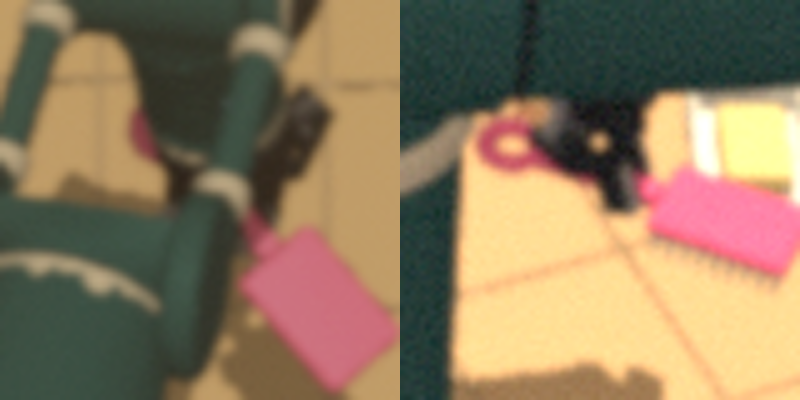

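Run:
```python
from brush import *
s=cam("side");c=cam("top");S=st();M=R.from_rotvec(S["tcp_rot"]).as_matrix()
rg=ray(s,362,174,.206); print(rg, "rel",rg-S["tool_pos"])
h=np.mean([ray(c,340+u*.2,170+v*.2,.212) for u,v in((245,283),(315,230),(400,330),(338,390))],0)
hs=np.mean([ray(s,340+u*.2,145+v*.2,.212) for u,v in((290,168),(250,232),(385,275),(420,205))],0)
print("head top",h,"side",hs)
for H in(h,hs):
  d=rg-H; print(np.linalg.norm(d[:2]),np.degrees(np.arctan2(d[1],d[0])))
# tool-frame: zt horizontal → brush y; 
print("zt az",np.degrees(np.arctan2(M[1,2],M[0,2])))
pred=lambda D:S["tool_pos"]-.002*M[:,1]+D*np.array([-M[1,2],M[0,2],0])
for D in(.06,.068,.075):print(D,proj(s,pred(D)-[0,0,.006]))
```

```text
[ 0.49680513 -0.16934533  0.206     ] rel [ 0.04840835  0.04650227 -0.00391913]
head top [ 0.40148822 -0.26434736  0.212     ] side [ 0.3885886  -0.25961716  0.212     ]
0.13457600197034758 44.905204328096026
0.14092488349612842 39.83411558876444
zt az -49.5114035338606
0.06 [364.4971411  173.93031474]
0.068 [362.03000553 173.05741641]
0.075 [359.8794991  172.29654478]
```

Run:
```python
from h import *
c=cam("top");s=cam("side")
print(ray(c,283.75,184,.262),ray(c,282.3,177.5,.217))
print("side tip",ray(s,230+.25*187,130+.25*185,.262),"bend",ray(s,230+.25*175,130+.25*205,.217), "tri",tri((c,283.75,184),(s,276.75,176.25)))
```

```text
[0.52579236 0.0834692  0.262     ] [0.55262313 0.09119869 0.217     ]
side tip [0.52326301 0.08285992 0.262     ] bend [0.55244914 0.08606479 0.217     ] tri [0.52591866 0.08294513 0.25973258]
```

```bash
cat >> hang.py <<'E'
tip=np.array([.5252,.0838,.262]); bend=np.array([.551,.0902,.217]); u=(tip-bend)/np.linalg.norm(tip-bend)
def tcp_for(ring,elev,yaw=0,th=20,D=.068,n=-.006):
    xb,zb,Rt,app=pose(elev,yaw,th); return np.array(ring)-D*xb-n*zb+.002*app,Rt
def ringnow(D=.068,n=-.006,th=20):
    s=bot.read_state(); M=R.from_rotvec(s["tcp_rot"]).as_matrix(); t=np.radians(th)
    # in tool frame: app=y ; zb=-cos t*y + ... ; xb=-sin t*y + ...
    xt=M[:,0]; xb=-np.sin(t)*M[:,1]-np.cos(t)*xt; zb=-np.cos(t)*M[:,1]+np.sin(t)*xt
    return s["tool_pos"]-.002*M[:,1]+D*xb+n*zb,xb,zb
E
python3 - <<'E'
from hang import *
print([np.round(v,3) for v in ringnow()])
p,Rt=tcp_for(tip+.05*u,30); print(p); plan(p,Rt)
E
```

```text
[array([ 0.499, -0.171,  0.202]), array([ 0.76 ,  0.649, -0.009]), array([ 0.011, -0.   ,  1.   ])]
[0.43897552 0.07767732 0.27427662]
slide(first) [-149.8 -126.  -228.2] n50 6.0  turn [-0.0582  0.7125  0.5122] n 5.9
slide(after turn) [  -4.3  -67.6 -293. ]
ik q [ 0.14 -0.32  2.13 -0.03  1.15  1.72] err 0.0 0.0
```

jog_arm --turn '[[-0.0097,0.1188,0.0854],[-0.0097,0.1188,0.0854],[-0.0097,0.1188,0.0854],[-0.0097,0.1188,0.0854],[-0.0097,0.1188,0.0854]]' --slide '[[0,-15,0],[0,-15,0],[0,-15,0],[0,-15,0],[0,-10,0]]' --grip '[5,5,5,5,5]'

```text
time: 18.9
tool_pos: [0.4575, -0.2064, 0.2751]
tcp_rot: [-0.022, 2.099, -2.139]
wrist_force: [0.1, -0.6, -1.8]
width: 0.181
```

jog_arm --turn '[[-0.0097,0.1188,0.0854],[0,0,0]]' --slide '[[0,0,0],[0,0,0]]' --grip '[5,5]'

```text
time: 19.1
tool_pos: [0.4552, -0.2064, 0.2739]
tcp_rot: [0.188, 2.133, -2.131]
wrist_force: [-0.4, -0.8, -2.4]
width: 0.178
```

Run:
```python
from hang import *
show();print([np.round(v,3) for v in ringnow()])
p,Rt=tcp_for(tip+.05*u,30); print(p); plan(p,Rt)
```

```text
t 19.1 q [-0.534 -0.19   2.036  0.097  1.149  1.006] p [ 0.4552 -0.2064  0.2739] F [-0.39 -0.83 -2.44] w 0.178
M [[-0.985, 0.173, -0.003], [0.003, 0.001, -1.0], [-0.173, -0.985, -0.001]]
[array([ 0.517, -0.207,  0.305]), array([ 0.867, -0.003,  0.499]), array([-0.499,  0.   ,  0.867])]
[0.43897552 0.07767732 0.27427662]
slide(first) [  16.6   -3.  -284. ] n50 5.7  turn [ 0.0007 -0.0027  0.0011] n 0.0
slide(after turn) [  15.9   -3.2 -284. ]
ik q [ 0.14 -0.32  2.13 -0.03  1.15  1.72] err 0.0 0.0
```

jog_arm --turn '[[0,0,0],[0,0,0],[0,0,0],[0,0,0],[0,0,0]]' --slide '[[5.5,-0.5,-47],[5.5,-0.5,-47],[5.5,-0.5,-47],[0,-0.5,-47],[0,-0.5,-47]]' --grip '[5,5,5,5,5]'

```text
time: 19.6
tool_pos: [0.4399, 0.0299, 0.2738]
tcp_rot: [0.181, 2.127, -2.133]
wrist_force: [0.7, 0.3, -1.2]
width: 0.181
```

jog_arm --turn '[[0,0,0],[0,0,0]]' --slide '[[0,-0.5,-48],[0,0,0]]' --grip '[5,5]'

```text
time: 19.8
tool_pos: [0.4397, 0.0822, 0.2743]
tcp_rot: [0.17, 2.126, -2.126]
wrist_force: [-0.7, -0.6, -1.8]
width: 0.182
```

```bash
cat > look.py <<'E'
from hang import *
import sys
show(); rn=ringnow(); print([np.round(v,3) for v in rn])
I=np.mean([eyes.read_camera("top")["img"].astype(float) for _ in range(2)],0)
J=np.mean([eyes.read_camera("side")["img"].astype(float) for _ in range(2)],0)
c=cam("top");s=cam("side")
print("ring px top",proj(c,rn[0]),"side",proj(s,rn[0]),"tip",proj(c,tip),proj(s,tip))
f=lambda a,u,v,w:cv2.resize(np.clip(a[v:v+w,u:u+w,::-1]*1.4,0,255).astype(np.uint8),(400,400),interpolation=cv2.INTER_CUBIC)
cv2.imwrite('pics/'+sys.argv[1],np.hstack([f(I,245,140,80),f(J,240,135,80)]))
E
python3 look.py c1.png
```

```text
t 19.8 q [ 0.147 -0.314  2.13  -0.026  1.155  1.714] p [0.4397 0.0822 0.2743] F [-0.7  -0.59 -1.79] w 0.182
M [[-0.985, 0.171, 0.012], [-0.012, 0.001, -1.0], [-0.171, -0.985, 0.001]]
[array([0.501, 0.083, 0.305]), array([0.867, 0.011, 0.498]), array([-0.498, -0.005,  0.867])]
ring px top [282.68482063 190.16534899] side [278.02796609 169.98648306] tip [283.62664177 184.20623733] [276.21735109 175.88665355]
```

View pics/c1.png

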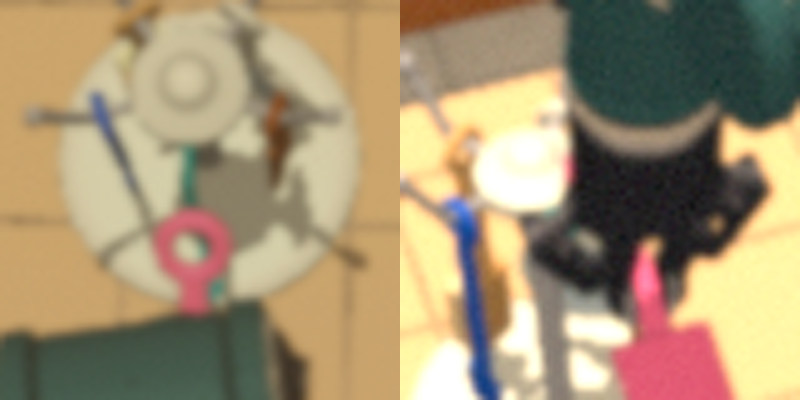

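Run:
```python
from hang import *
r=ringnow()[0]+[.003,-.001,0]; S=st(); M=R.from_rotvec(S["tcp_rot"]).as_matrix()
for d in(.05,.03,.015,0,-.02,-.04,-.0523): print(d,np.round(tip+d*u,4),"slide",np.round(M.T@(tip+d*u-r)*1000,1))
print("u in tool mm/10mm",np.round(M.T@u*10,2))
```

```text
0.05 [0.5005 0.0777 0.3051] slide [ 5.2  0.2 -3.8]
0.03 [0.5104 0.0801 0.2878] slide [-1.5 18.8 -6.3]
0.015 [0.5178 0.082  0.2749] slide [-6.6 32.8 -8.1]
0 [0.5252 0.0838 0.262 ] slide [-11.6  46.9 -10. ]
-0.02 [0.5351 0.0862 0.2448] slide [-18.3  65.5 -12.5]
-0.04 [0.5449 0.0887 0.2276] slide [-25.   84.2 -15. ]
-0.0523 [0.551  0.0902 0.217 ] slide [-29.2  95.7 -16.6]
u in tool mm/10mm [ 3.36 -9.34  1.25]
```

```bash
python3 look.py c2.png
python3 - <<'E'
from hang import *
r=ringnow()[0]; S=st(); M=R.from_rotvec(S["tcp_rot"]).as_matrix()
print(r,M.T@(tip+.015*u-r)*1000)
E
```

```text
t 20.1 q [ 0.131 -0.316  2.13  -0.028  1.155  1.713] p [0.4411 0.075  0.2753] F [-0.12  0.39 -1.  ] w 0.18
M [[-0.985, 0.174, -0.002], [0.001, -0.002, -1.0], [-0.174, -0.985, 0.002]]
[array([0.503, 0.075, 0.306]), array([ 0.866, -0.   ,  0.5  ]), array([-0.5  ,  0.003,  0.866])]
ring px top [285.65454456 189.67842638] side [280.72940933 168.59232111] tip [283.62664177 184.20623733] [276.21735109 175.88665355]
[0.50277099 0.07534467 0.30715689] [-9.09615608 34.37486136 -6.68613296]
```

View pics/c2.png

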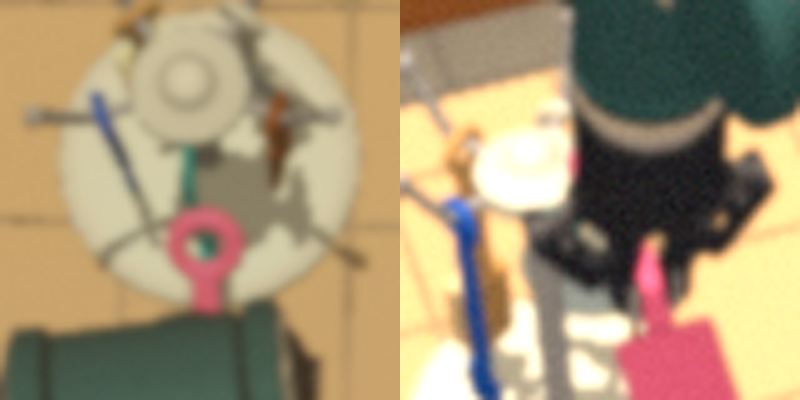

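jog_arm --turn '[[0,0,0],[0,0,0],[0,0,0],[0,0,0],[0,0,0]]' --slide '[[0,0,-7.7],[-3,16,0],[-3.2,17.6,0],[0,0,0],[0,0,0]]' --grip '[5,5,5,5,5]'

```text
time: 20.9
tool_pos: [0.4529, 0.0842, 0.244]
tcp_rot: [0.188, 2.128, -2.131]
wrist_force: [-0.3, -0.7, -1.8]
width: 0.178
```

```bash
python3 look.py c3.png
python3 - <<'E'
from hang import *
c=cam("top")
for d in(.03,.015,0,-.02,-.04,-.052): print(d,proj(c,tip+d*u))
E
```

```text
t 20.9 q [ 0.149 -0.267  2.151 -0.031  1.083  1.732] p [0.4529 0.0842 0.244 ] F [-0.29 -0.69 -1.76] w 0.178
M [[-0.985, 0.175, 0.0], [-0.0, -0.001, -1.0], [-0.175, -0.985, 0.001]]
[array([0.514, 0.084, 0.275]), array([0.865, 0.001, 0.501]), array([-0.501,  0.001,  0.865])]
ring px top [283.08332244 187.2462604 ] side [276.92285269 175.07592836] tip [283.62664177 184.20623733] [276.21735109 175.88665355]
0.03 [284.22886554 187.92405226]
0.015 [283.9248571  186.04726298]
0 [283.62664177 184.20623733]
-0.02 [283.23775023 181.80542407]
-0.04 [282.85849468 179.46409843]
-0.052 [282.63541874 178.08694413]
```

View pics/c3.png

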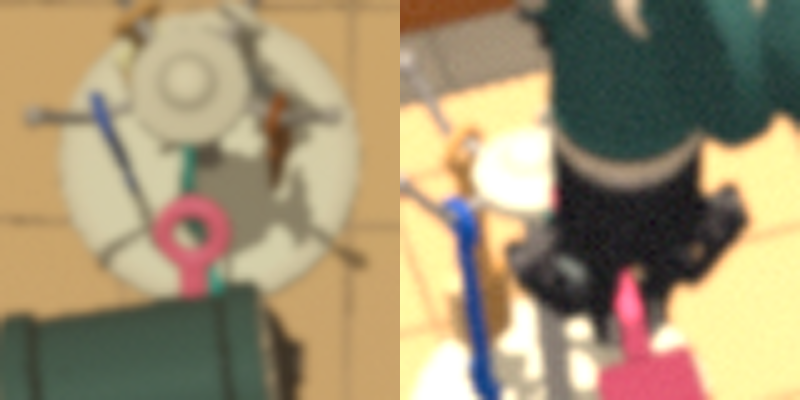

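```bash
cat > zoom.py <<'E'
from hang import *
import sys
I=np.mean([eyes.read_camera("top")["img"].astype(float) for _ in range(4)],0)
J=np.mean([eyes.read_camera("side")["img"].astype(float) for _ in range(2)],0)
f=lambda a,u,v,w,g=2:cv2.resize(np.clip(a[v:v+w,u:u+w,::-1]*g,0,255).astype(np.uint8),(400,400),interpolation=cv2.INTER_CUBIC)
cv2.imwrite('pics/'+sys.argv[1],np.hstack([f(I,270,170,28),f(J,255,155,45)]))
rn=ringnow();print([np.round(v,4) for v in rn], np.round(bot.read_state()["wrist_force"],1))
E
python3 zoom.py c4.png
```

```text
[array([0.5147, 0.084 , 0.2751]), array([8.648e-01, 5.000e-04, 5.022e-01]), array([-0.5022,  0.0011,  0.8648])] [ 1.2  0.1 -1.6]
```

View pics/c4.png

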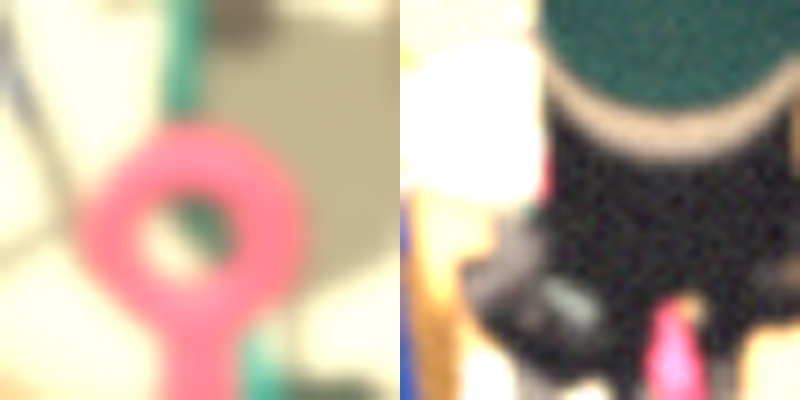

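jog_arm --turn '[[0,0,0],[0,0,0],[0,0,0]]' --slide '[[1.5,0,3.5],[0,0,0],[0,0,0]]' --grip '[5,5,5]'

```text
time: 21.85
tool_pos: [0.4517, 0.0803, 0.2439]
tcp_rot: [0.189, 2.128, -2.13]
wrist_force: [-0.1, 0.3, -0.8]
width: 0.176
```

```bash
python3 zoom.py c5.png
```

```text
[array([0.5132, 0.0805, 0.2748]), array([8.648e-01, 5.000e-04, 5.022e-01]), array([-0.5022,  0.001 ,  0.8648])] [ 0.4 -0.1 -0.7]
```

View pics/c5.png

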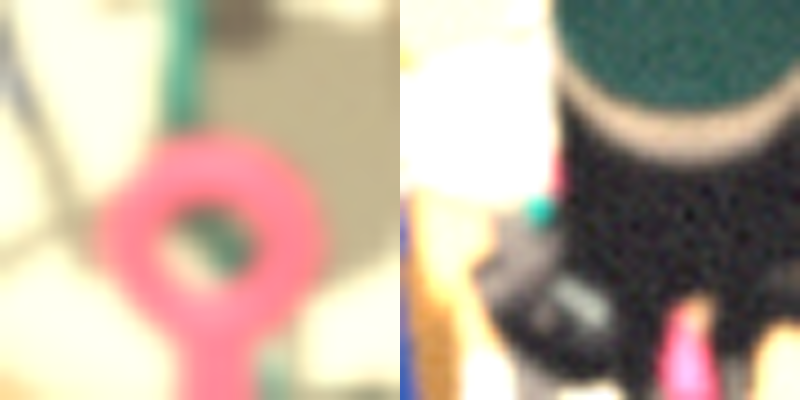

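jog_arm --turn '[[0,0,0],[0,0,0],[0,0,0],[0,0,0],[0,0,0]]' --slide '[[-1.5,0,-1.5],[0,0,0],[-2,5.6,-0.7],[-2,5.6,-0.7],[0,0,0]]' --grip '[5,5,5,5,5]'

```text
time: 22.65
tool_pos: [0.4587, 0.0833, 0.2325]
tcp_rot: [0.187, 2.128, -2.131]
wrist_force: [-1.2, 0.8, -2.1]
width: 0.175
```

```bash
python3 zoom.py c6.png
```

```text
[array([0.5207, 0.0834, 0.265 ]), array([8.646e-01, 5.000e-04, 5.024e-01]), array([-0.5024,  0.001 ,  0.8646])] [ 0.5 -0.3 -0.5]
```

View pics/c6.png

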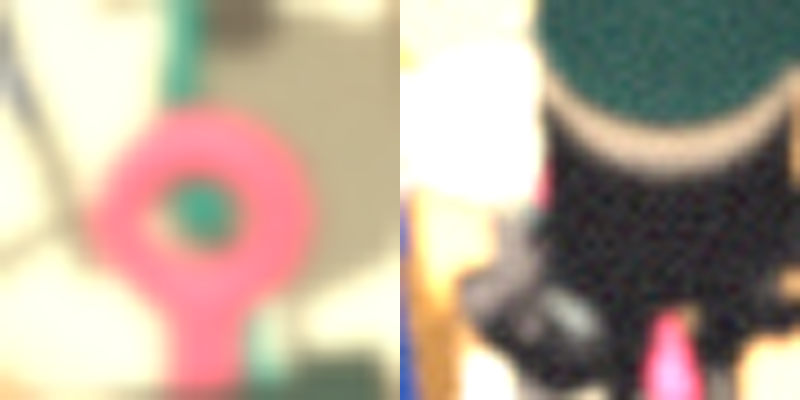

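jog_arm --turn '[[0,0,0],[0,0,0],[0,0,0],[0,0,0]]' --slide '[[0,0,1],[-2,5.6,-0.7],[-2,5.6,-0.7],[0,0,0]]' --grip '[5,5,5,5]'

```text
time: 23.35
tool_pos: [0.4647, 0.0837, 0.2223]
tcp_rot: [0.187, 2.128, -2.131]
wrist_force: [0.2, -0.5, -1.4]
width: 0.177
```

```bash
python3 zoom.py c7.png
```

```text
[array([0.5266, 0.0838, 0.2546]), array([8.647e-01, 6.000e-04, 5.024e-01]), array([-0.5024,  0.001 ,  0.8647])] [ 0.1 -0.1 -1.2]
```

View pics/c7.png

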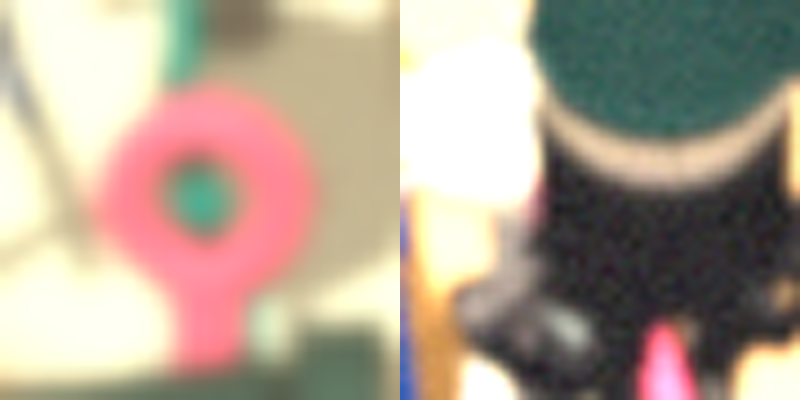

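jog_arm --turn '[[0,0,0],[0,0,0],[0,0,0]]' --slide '[[-2,5.6,-0.7],[-2,5.6,-0.7],[0,0,0]]' --grip '[5,5,5]'

```text
time: 23.95
tool_pos: [0.4706, 0.0851, 0.212]
tcp_rot: [0.187, 2.128, -2.131]
wrist_force: [0.3, -0.0, -1.4]
width: 0.177
```

```bash
python3 zoom.py c8.png
```

```text
[array([0.5325, 0.0852, 0.2443]), array([8.646e-01, 5.000e-04, 5.024e-01]), array([-0.5024,  0.001 ,  0.8646])] [-0.2 -0.4 -1.3]
```

View pics/c8.png

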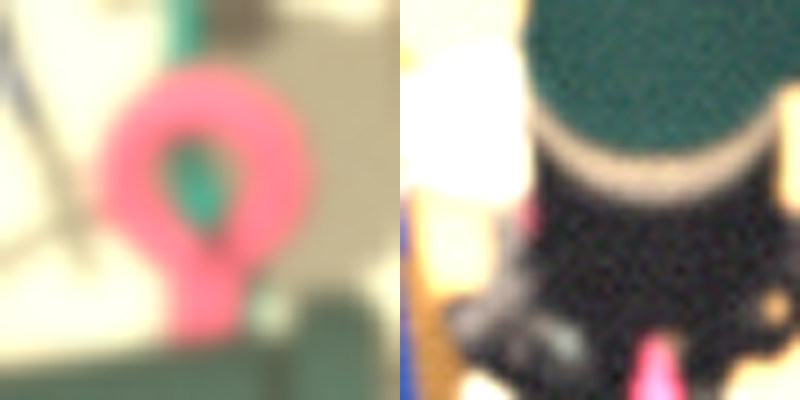

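jog_arm --turn '[[0,0,0],[0,0,0],[0,0,0],[0,0,0]]' --slide '[[-2,5.6,-0.7],[-2,5.6,-0.7],[-1.4,3.8,-0.5],[0,0,0]]' --grip '[5,5,5,5]'

```text
time: 24.65
tool_pos: [0.4786, 0.087, 0.1983]
tcp_rot: [0.187, 2.128, -2.131]
wrist_force: [-0.5, 0.8, -1.5]
width: 0.176
```

```bash
python3 zoom.py c9.png
```

```text
[array([0.5405, 0.0871, 0.2306]), array([8.645e-01, 5.000e-04, 5.025e-01]), array([-0.5025,  0.001 ,  0.8645])] [ 0.1 -0.4 -0.8]
```

View pics/c9.png

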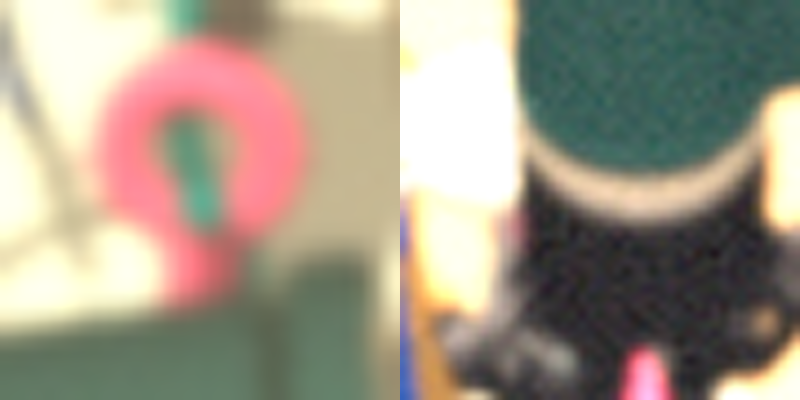

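Run:
```python
from hang import *
D=.0712
S=st(); r0=ringnow(D=D)[0]; print(r0)
r0=np.array([.5432,.0865,.2318]) if False else r0
W=[(r0,30.2),(np.array([.548,.0875,.222]),34),(np.array([.551,.089,.2165]),40),(np.array([.553,.0895,.2135]),47),(np.array([.555,.0897,.2115]),54),(np.array([.556,.0898,.2110]),60)]
off=S["tool_pos"]-tcp_for(*W[0],D=D)[0]; print("off",off)
pp,RR=tcp_for(*W[0],D=D); pp=S["tool_pos"]; RR=R.from_rotvec(S["tcp_rot"])
for w in W[1:]:
    p,Rt=tcp_for(*w,D=D); p=p+off
    print("slide",np.round(RR.inv().apply(p-pp)*1000,1),"turn",np.round((RR.inv()*Rt).as_rotvec(),3),"ik",[np.round(x,2) for x in ik(p,Rt,S["q"])]); pp,RR=p,Rt
```

```text
[0.54326319 0.08707643 0.23220374]
off [-1.77719038e-05 -3.42219507e-05  3.50428755e-05]
slide [-4.4 15.4 -0.4] turn [-0.001  0.     0.067] ik [array([ 0.15, -0.19,  2.21, -0.05,  0.88,  1.75]), np.float64(0.0), np.float64(0.0)]
slide [-4.1 13.2 -1.5] turn [0.    0.    0.105] ik [array([ 0.17, -0.22,  2.28, -0.08,  0.74,  1.79]), np.float64(0.0), np.float64(0.0)]
slide [-3.9 11.8 -0.5] turn [0.    0.    0.122] ik [array([ 0.18, -0.25,  2.35, -0.15,  0.58,  1.86]), np.float64(0.0), np.float64(0.0)]
slide [-3.9 10.9 -0.2] turn [0.    0.    0.122] ik [array([ 0.2 , -0.27,  2.43, -0.28,  0.41,  1.99]), np.float64(0.0), np.float64(0.0)]
slide [-3.1  8.1 -0.1] turn [0.    0.    0.105] ik [array([ 0.21, -0.27,  2.49, -0.52,  0.27,  2.23]), np.float64(0.0), np.float64(0.0)]
```

jog_arm --turn '[[0,0,0.033],[0,0,0.034],[0,0,0.052],[0,0,0.053],[0,0,0]]' --slide '[[-2.2,7.7,-0.2],[-2.2,7.7,-0.2],[-2,6.6,-0.7],[-2.1,6.6,-0.8],[0,0,0]]' --grip '[5,5,5,5,5]'

```text
time: 25.45
tool_pos: [0.4926, 0.0889, 0.1728]
tcp_rot: [0.357, 2.03, -2.033]
wrist_force: [-1.8, 1.4, -0.5]
width: 0.174
```

```bash
python3 zoom.py d1.png; python3 -c "
from hang import *
show()"
```

```text
[array([0.5494, 0.0889, 0.2151]), array([7.660e-01, 5.000e-04, 6.429e-01]), array([-0.6429,  0.001 ,  0.766 ])] [ 0.8  0.9 -2.1]
t 25.75 q [ 0.166 -0.214  2.274 -0.086  0.739  1.791] p [0.4941 0.0889 0.1741] F [ 0.8   0.94 -2.06] w 0.177
M [[-0.94, 0.342, -0.0], [-0.0, -0.001, -1.0], [-0.342, -0.94, 0.001]]
```

View pics/d1.png

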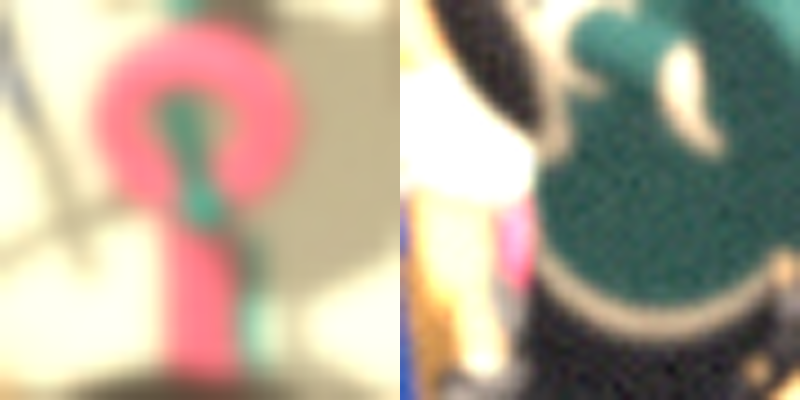

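jog_arm --turn '[[0,0,0.061],[0,0,0.061],[0,0,0.061],[0,0,0.061],[0,0,0]]' --slide '[[-2,5.9,-0.2],[-1.9,5.9,-0.3],[-2,5.4,-0.1],[-1.9,5.5,-0.1],[0,0,0]]' --grip '[5,5,5,5,5]'

```text
time: 26.25
tool_pos: [0.5109, 0.0899, 0.157]
tcp_rot: [0.576, 1.881, -1.882]
wrist_force: [-0.5, 1.8, 1.2]
width: 0.179
```

```bash
python3 zoom.py d2.png; python3 -c "
from hang import *
show()"
```

```text
[array([0.5547, 0.0897, 0.2102]), array([5.878e-01, 7.000e-04, 8.090e-01]), array([-8.090e-01,  7.000e-04,  5.878e-01])] [-0.8  1.5  1.9]
t 26.55 q [ 0.196 -0.263  2.421 -0.276  0.413  1.987] p [0.511  0.0897 0.1571] F [-0.8   1.48  1.9 ] w 0.18
M [[-0.829, 0.559, -0.0], [-0.0, -0.001, -1.0], [-0.559, -0.829, 0.001]]
```

View pics/d2.png

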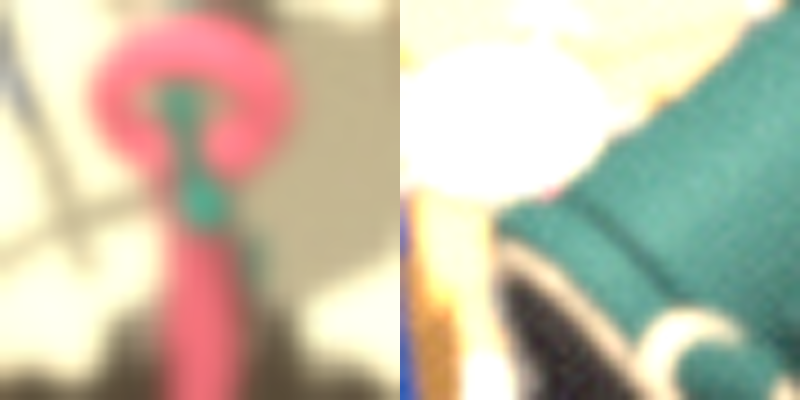

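Run:
```python
from hang import *
D=.0712; S=st(); RR=R.from_rotvec(S["tcp_rot"]); pp=S["tool_pos"]
ring=ringnow(D=D)[0]; print(ring)
p,Rt=tcp_for(ring+[.001,0,.0015],60,D=D); print("to60",np.round(RR.inv().apply(p-pp)*1000,1),(RR.inv()*Rt).as_rotvec().round(3)); print(ik(p,Rt,S["q"]))
e0=60
for e in(65,70,75,80):
    d=lambda e:-D*np.array([np.cos(np.radians(e)),0,np.sin(np.radians(e))])+.006*np.array([-np.sin(np.radians(e)),0,np.cos(np.radians(e))])
    pn=p+d(e)-d(60); print(e,"slide",np.round(Rt.inv().apply(d(e)-d(e0))*1000,1),[np.round(x,2) for x in ik(pn,Rt,S["q"])]); e0=e
```

```text
[0.55656783 0.08973138 0.21282849]
to60 [-4.2  6.4 -0.1] [-0.001  0.     0.105]
(array([ 0.20741068, -0.27257813,  2.47930352, -0.49927811,  0.28010938,
        2.21337446]), np.float64(3.251669631848525e-13), np.float64(7.083877874489185e-14))
65 slide [-1.9  5.9  0. ] [array([ 0.2 , -0.25,  2.47, -0.52,  0.27,  2.23]), np.float64(0.0), np.float64(0.0)]
70 slide [-2.4  5.8  0. ] [array([ 0.2 , -0.23,  2.47, -0.53,  0.26,  2.24]), np.float64(0.0), np.float64(0.0)]
75 slide [-2.9  5.5  0. ] [array([ 0.2 , -0.22,  2.46, -0.54,  0.25,  2.25]), np.float64(0.0), np.float64(0.0)]
80 slide [-3.4  5.2  0. ] [array([ 0.19, -0.2 ,  2.45, -0.55,  0.24,  2.26]), np.float64(0.0), np.float64(0.0)]
```

jog_arm --turn '[[0,0,0.052],[0,0,0.053],[0,0,0],[0,0,0],[0,0,0]]' --slide '[[-2.1,3.2,0],[-2.1,3.2,0],[0,0,0],[-0.9,3,0],[-1,2.9,0]]' --grip '[5,5,5,5,5]' --newtons 20

```text
time: 27.05
tool_pos: [0.5236, 0.0897, 0.1512]
tcp_rot: [0.662, 1.815, -1.817]
wrist_force: [-2.3, 1.3, 3.0]
width: 0.178
```

```bash
python3 zoom.py d3.png; python3 -c "
from hang import *
show()"
```

```text
[array([0.5616, 0.0898, 0.209 ]), array([4.982e-01, 6.000e-04, 8.670e-01]), array([-8.670e-01,  2.000e-04,  4.982e-01])] [1.9 0.1 2.4]
t 27.35 q [ 0.205 -0.252  2.472 -0.522  0.266  2.234] p [0.5238 0.0898 0.1515] F [1.86 0.07 2.43] w 0.178
M [[-0.765, 0.644, 0.0], [-0.0, -0.0, -1.0], [-0.644, -0.765, 0.001]]
```

View pics/d3.png

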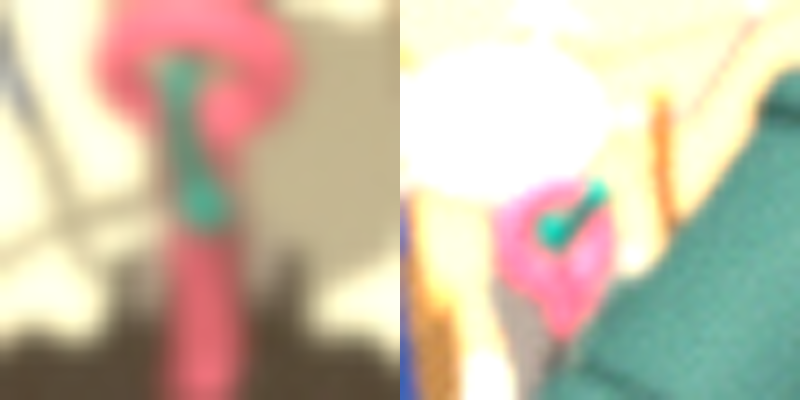

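jog_arm --turn '[[0,0,0],[0,0,0],[0,0,0]]' --slide '[[1.6,1.9,0],[1.6,1.9,0],[0,0,0]]' --grip '[5,5,5]'

```text
time: 27.65
tool_pos: [0.5261, 0.0905, 0.1494]
tcp_rot: [0.667, 1.813, -1.81]
wrist_force: [2.7, -0.6, 9.1]
width: 0.175
```

```bash
python3 zoom.py d4.png; python3 -c "
from hang import *
show()"
```

```text
[array([0.5634, 0.0904, 0.2072]), array([ 4.931e-01, -5.000e-04,  8.700e-01]), array([-0.87  , -0.0013,  0.4931])] [ 2.9 -1.6 10.5]
t 27.95 q [ 0.205 -0.244  2.473 -0.549  0.252  2.263] p [0.526  0.0905 0.1495] F [ 2.93 -1.61 10.53] w 0.177
M [[-0.761, 0.649, 0.001], [0.0, 0.001, -1.0], [-0.649, -0.761, -0.001]]
```

View pics/d4.png

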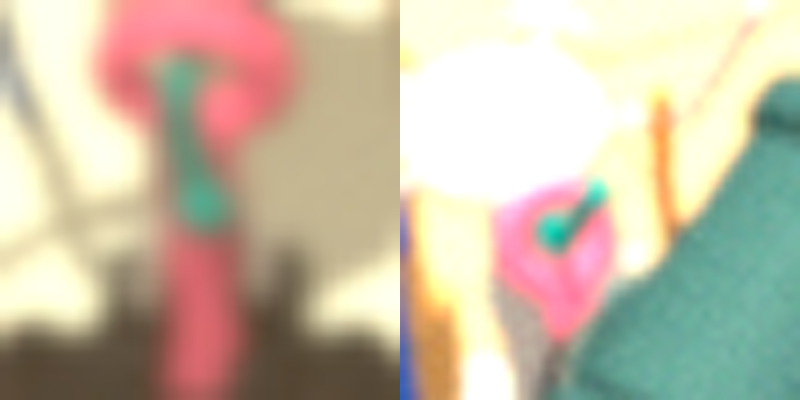

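jog_arm --turn '[[0,0,0],[0,0,0],[0,0,0],[0,0,0],[0,0,0]]' --slide '[[-1.6,-1.9,0],[1,-3,0],[0,0,0],[-1,3,0],[-1,3,0]]' --grip '[5,5,5,20,5]'

```text
time: 28.45
tool_pos: [0.524, 0.0891, 0.1443]
tcp_rot: [0.659, 1.817, -1.821]
wrist_force: [-1.3, -0.3, 3.4]
width: 0.179
```

jog_arm --turn '[[0,0,0]]' --slide '[[0,0,0]]' --grip '[5]'

```text
time: 28.55
tool_pos: [0.5244, 0.0892, 0.1444]
tcp_rot: [0.658, 1.817, -1.821]
wrist_force: [0.6, 0.9, 0.8]
width: 0.182
```

```bash
cat > zoom2.py <<'E'
from hang import *
import sys
I=np.mean([eyes.read_camera("top")["img"].astype(float) for _ in range(2)],0)
J=np.mean([eyes.read_camera("side")["img"].astype(float) for _ in range(2)],0)
f=lambda a,u,v,w,g=1.5:cv2.resize(np.clip(a[v:v+w,u:u+w,::-1]*g,0,255).astype(np.uint8),(400,400),interpolation=cv2.INTER_CUBIC)
cv2.imwrite('pics/'+sys.argv[1],np.hstack([f(I,260,160,50),f(J,240,150,70)]))
show()
E
python3 zoom2.py d5.png
```

```text
t 28.75 q [ 0.203 -0.237  2.474 -0.544  0.256  2.257] p [0.5244 0.0892 0.1447] F [-0.2   0.21 -1.31] w 0.176
M [[-0.768, 0.641, -0.001], [-0.001, -0.002, -1.0], [-0.641, -0.768, 0.002]]
```

View pics/d5.png

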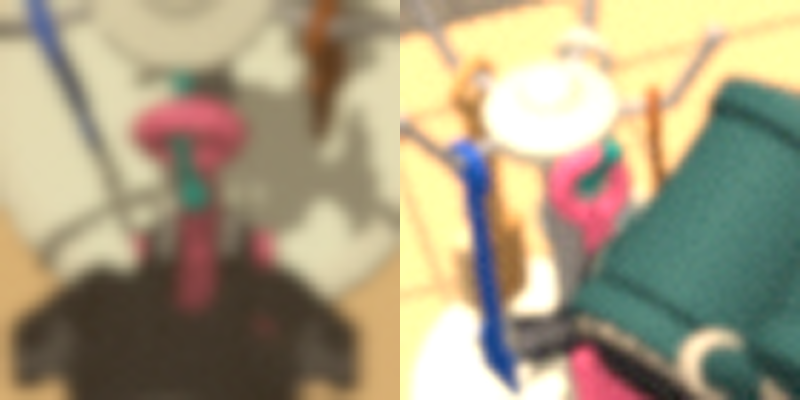

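jog_arm --turn '[[0,0,0],[0,0,0],[0,0,0]]' --slide '[[-2,3.5,0],[-2,3,0],[0,0,0]]' --grip '[20,5,5]'

```text
time: 29.05
tool_pos: [0.533, 0.0895, 0.1435]
tcp_rot: [0.661, 1.816, -1.818]
wrist_force: [0.2, 0.7, -1.0]
width: 0.179
```

```bash
python3 zoom2.py d6.png
```

```text
t 29.25 q [ 0.199 -0.216  2.462 -0.558  0.244  2.268] p [0.5326 0.0895 0.1436] F [ 0.91  0.44 -1.68] w 0.176
M [[-0.766, 0.643, -0.0], [-0.001, -0.001, -1.0], [-0.643, -0.766, 0.001]]
```

View pics/d6.png

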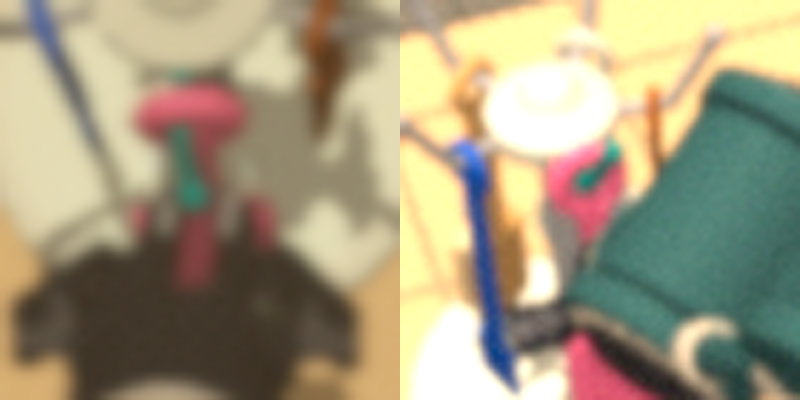

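jog_arm --turn '[[0,0,0],[0,0,0],[0,0,0],[0,0,0],[0,0,0]]' --slide '[[0,0,0],[0,0,0],[0,0,0],[0,0,0],[0,0,0]]' --grip '[20,24,30,38,38]'

```text
time: 29.75
tool_pos: [0.5327, 0.0896, 0.1438]
tcp_rot: [0.661, 1.816, -1.818]
wrist_force: [-0.2, 0.7, -0.6]
width: 0.382
```

```bash
python3 zoom2.py d7.png
```

```text
t 29.95 q [ 0.199 -0.216  2.462 -0.559  0.244  2.268] p [0.5326 0.0895 0.1437] F [-0.42  0.31 -0.39] w 0.379
M [[-0.766, 0.643, -0.0], [-0.001, -0.001, -1.0], [-0.643, -0.766, 0.001]]
```

View pics/d7.png

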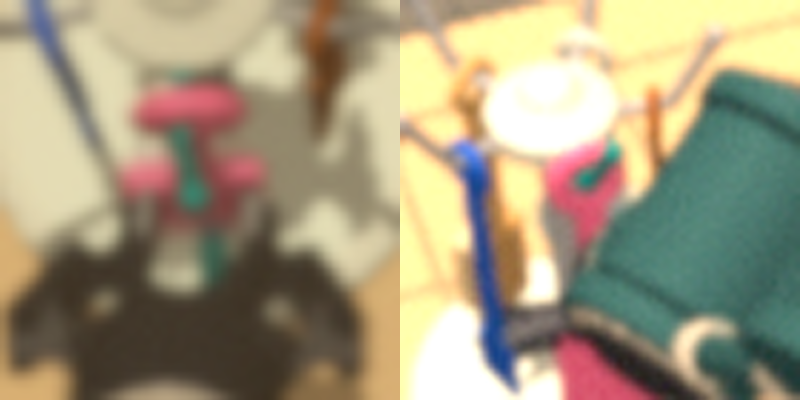

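jog_arm --turn '[[0,0,0],[0,0,0],[0,0,0],[0,0,0],[0,0,0]]' --slide '[[4,-6.5,0],[5.5,-8.4,0],[8,-12.6,0],[13,-21,0],[20,-34,0]]' --grip '[38,38,38,38,38]'

```text
time: 30.45
tool_pos: [0.4426, 0.0903, 0.1761]
tcp_rot: [0.656, 1.819, -1.827]
wrist_force: [-17.4, 5.1, -34.2]
width: 0.378
```

```bash
python3 zoom2.py d8.png; python3 -c "
from h import *
cam('side','d8s.png')"
```

```text
t 30.65 q [ 0.276 -0.514  2.571 -0.424  0.442  2.172] p [0.4445 0.0914 0.1788] F [ 0.49 -0.17 -0.58] w 0.377
M [[-0.766, 0.643, 0.0], [-0.001, -0.001, -1.0], [-0.643, -0.766, 0.001]]
```

View pics/d8.png

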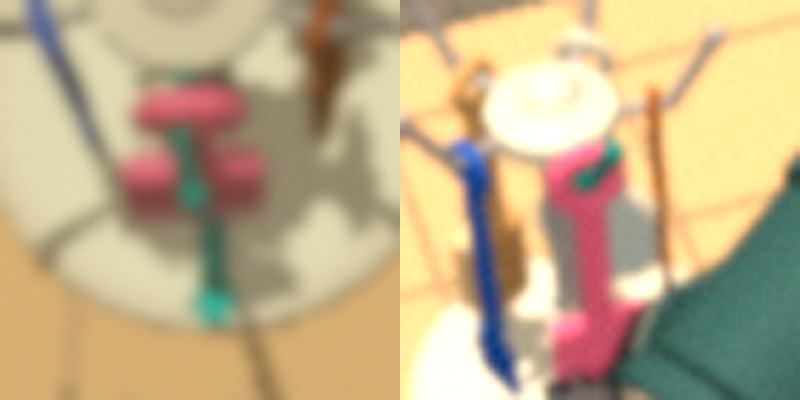

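View pics/d8s.png

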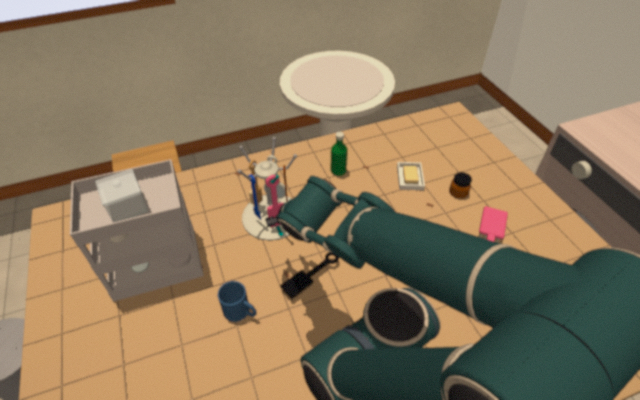

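Run:
```python
from hang import *
S=st(); print(S["q"])
RR=R.from_rotvec(S["tcp_rot"])
for (dx,dz,b) in((0,0.0,.1),(0,.01,.1),(-.02,.03,.3),(-.03,.08,.5),(-.03,.15,.69)):
    Rt=RR*R.from_rotvec([0,0,-b]); p=S["tool_pos"]+np.array([dx,0,dz]); print(dx,dz,b,[np.round(x,2) for x in ik(p,Rt,S["q"])])
```

```text
[ 0.27576051 -0.51165415  2.57102948 -0.42431234  0.44174515  2.17175467]
0 0.0 0.1 [array([ 0.25, -0.47,  2.51, -0.28,  0.54,  2.02]), np.float64(0.0), np.float64(0.0)]
0 0.01 0.1 [array([ 0.25, -0.48,  2.5 , -0.27,  0.56,  2.  ]), np.float64(0.0), np.float64(0.0)]
-0.02 0.03 0.3 [array([ 0.22, -0.44,  2.38, -0.12,  0.83,  1.85]), np.float64(0.0), np.float64(0.0)]
-0.03 0.08 0.5 [array([ 0.19, -0.37,  2.2 , -0.04,  1.12,  1.77]), np.float64(0.0), np.float64(0.0)]
-0.03 0.15 0.69 [array([ 0.16, -0.27,  1.99, -0.  ,  1.41,  1.73]), np.float64(0.0), np.float64(0.0)]
```

jog_arm --turn '[[0,0,-0.1],[0,0,-0.1],[0,0,-0.14],[0,0,-0.14],[0,0,-0.14]]' --slide '[[0,-5,0],[0,-10,0],[-5,-20,0],[-5,-30,0],[0,-40,0]]' --grip '[38,38,38,38,38]'

```text
time: 31.2
tool_pos: [0.4148, 0.0907, 0.2758]
tcp_rot: [0.068, 2.188, -2.194]
wrist_force: [1.2, -0.5, -1.6]
width: 0.381
```

jog_arm --turn '[[0,0,0],[0,0,0],[0,0,0],[0,0,0],[0,0,0]]' --slide '[[0,-20,20],[0,-10,45],[0,0,48],[0,0,48],[0,0,48]]' --grip '[38,38,38,38,38]'

```text
time: 31.7
tool_pos: [0.4134, -0.1198, 0.306]
tcp_rot: [0.078, 2.186, -2.187]
wrist_force: [1.1, -0.2, -0.5]
width: 0.38
```

jog_arm --turn '[[0,0,0],[0,0,0],[0,0,0]]' --slide '[[0,0,45],[0,0,45],[0,0,0]]' --grip '[38,38,38]'

```text
time: 32.0
tool_pos: [0.4129, -0.2128, 0.3056]
tcp_rot: [0.084, 2.188, -2.192]
wrist_force: [-0.2, 0.9, -0.1]
width: 0.382
```

```bash
python3 az2.py e1.png; python3 teal.py | cut -c1-66; python3 -c "
from h import *
show(); cam('side','e1s.png'); cam('top','e1t.png')"
```

```text
182 283.39 21.0 z217 [0.5394 0.0877] z15 [0.5752 0.1016]
183 283.58 47.0 z217 [0.5365 0.0871] z15 [0.5719 0.1009]
184 283.78 59.2 z217 [0.5336 0.0864] z15 [0.5686 0.1001]
185 283.9 31.5 z217 [0.5307 0.086 ] z15 [0.5653 0.0996]
190 286.22 11.3 z217 [0.5161 0.0789] z15 [0.5487 0.0916]
191 286.04 19.1 z217 [0.5132 0.0794] z15 [0.5454 0.0921]
192 286.07 26.6 z217 [0.5103 0.0793] z15 [0.5421 0.0919]
193 286.27 17.2 z217 [0.5074 0.0786] z15 [0.5388 0.0912]
194 286.35 12.5 z217 [0.5045 0.0783] z15 [0.5355 0.0909]
195 286.37 23.4 z217 [0.5015 0.0782] z15 [0.5321 0.0907]
196 286.35 90.1 z217 [0.4986 0.0781] z15 [0.5288 0.0907]
197 286.26 179.8 z217 [0.4957 0.0783] z15 [0.5255 0.0909]
198 286.22 178.9 z217 [0.4928 0.0784] z15 [0.5222 0.0909]
199 286.26 92.4 z217 [0.4899 0.0782] z15 [0.5189 0.0907]
t 32.75 q [-0.544 -0.226  1.994  0.038  1.31   1.018] p [ 0.414  -0.2075  0.309 ] F [-0.33 -0.47  0.3 ] w 0.375
M [[-0.997, 0.074, -0.0], [0.0, -0.002, -1.0], [-0.074, -0.997, 0.002]]
```

View pics/e1.png

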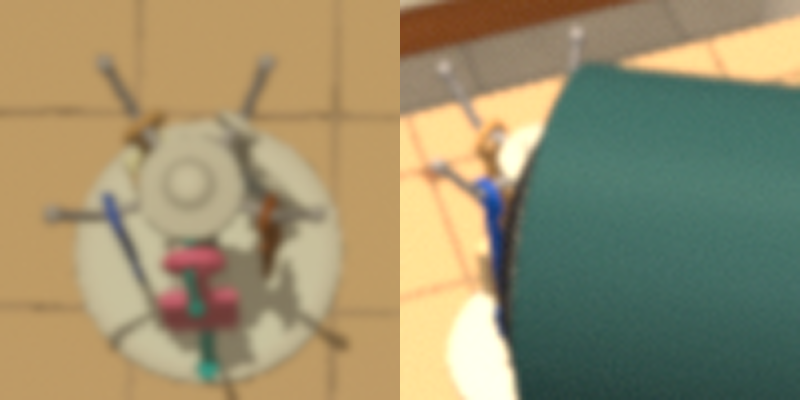

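View pics/e1t.png

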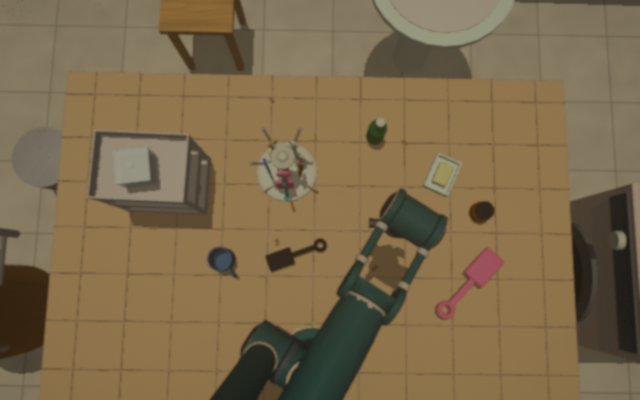

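```bash
python3 -c "
from h import *
print(bot.finish_job())"
```

```text
the job is handed in; nothing more can be done
None
```

The job is handed in at about 33 s of the 72 s allowed. The pink hairbrush hangs by its ring on the teal hook, and the hook stands over the teal mark.

**What I did:**
- **Turning the rack:** I turned the crown about 144° clockwise with the fingers either side of the teal hook. Then I gripped the hook's tip lightly to trim the angle, which also showed where the tip was: about 5 mm askew to the right.
- **Picking up the brush:** I took the smaller of the two pink brushes by its handle.
- **Hanging it:** I guided the ring over the tip with the top camera, slid it down to the level part of the hook, tilted the brush upright in short steps and let go.

**Last checks:**
- In the top view, taken from above, the hook's bend lies within about 1 mm of the mark. The angles I fitted agree only to about 1°.
- The hook's tip and the foot show no movement between just before and after hanging.
- The brush hangs nearly vertical with nothing touching it. The larger pink brush, the black brush and the other things look unmoved.
- The side camera's last view of the rack was blocked by the arm. The side view just after release did show the ring on the hook.

**Readings that fell short:**
- While backing away, the third joint reached its limit. It read 2.571 rad against 2.57, with a brief force reading of about 38 N with the hand clear of the rack, so I moved it off at once. I can't tell whether that counts as passing the joint's range.
- Trying to tilt the brush within the grip briefly pressed the hook down with about 10 N, so I switched to releasing and catching it in small steps.
- The tip grip pulled about 5 N sideways, against the roughly 7 N that would tip the rack.

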